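# Load the filling machine's plungers into the wash tray and cover it

### The job

The metering plungers (short plain steel rods) are to go off for washing. Snap every plunger that is in the clip rack on the machine forward out of its sprung clips and lay it in the square steel wash tray on the table. When all of them lie in the tray, slide the top cover of the pile beside the tray sideways off the pile onto the tray, without lifting it, so that it lies flat and square on the rim and closes the tray; leave the two covers under it where they are, do not knock over or push away the ferrule and the spare nozzle, and let go.

Things in the scene. Friction and masses are not known exactly. Their poses are not given: they have to be found in the camera images.
- rack: Clip rack, fixed on the machine top: grey box with a steel top plate 112 x 142 mm, its top 71 mm up, with two rows of two places. Origin: underside of the box, z up. Places at x = -30 or +30 mm, y = -37 or +37 mm; a held plunger lies along the rack's y, axis 115 mm above the origin, its middle 40 mm in open air. Behind each clip a post, 7.7 to 15.7 mm behind the axis, top at 127 mm.
- rack_mouth (a point): Middle of the rack's front edge, 115 mm up (x = -52 mm in the rack frame). Each place has two sprung C-clips 10 mm wide, 25 mm to either side of its centre along y, their mouths towards the rack's -x (the robot). A straight pull of roughly 8 to 18 N along -x springs the jaws apart; after 18 mm the plunger is free and can be lifted. It does not come straight up out of the clips.
- plunger_0: Plunger: plain round steel rod, diameter 14 mm, length 66 mm, 0.08 kg, at the start in a clip place of the rack; not every start has all four (None if absent). Origin at its middle, its axis is its y; it may turn about that axis.
- plunger_1: Plunger: plain round steel rod, diameter 14 mm, length 66 mm, 0.08 kg, at the start in a clip place of the rack; not every start has all four (None if absent). Origin at its middle, its axis is its y; it may turn about that axis.
- plunger_2: Plunger: plain round steel rod, diameter 14 mm, length 66 mm, 0.08 kg, at the start in a clip place of the rack; not every start has all four (None if absent). Origin at its middle, its axis is its y; it may turn about that axis.
- plunger_3: Plunger: plain round steel rod, diameter 14 mm, length 66 mm, 0.08 kg, at the start in a clip place of the rack; not every start has all four (None if absent). Origin at its middle, its axis is its y; it may turn about that axis.
- tray: Square open wash tray of steel, fixed on the table or the flush grey leaf at its edge: 110 x 110 mm outside, walls 10 mm, rim 48 mm and inner floor 10 mm above the table, 90 x 90 mm inside. Origin: centre of its underside, z up. The pile of covers stands towards its +x, away from the robot. Three round stop pins, 10 mm thick and 58 mm high, stand 90 mm from its centre, one each at -x, +y and -y.
- cover: Top cover of the pile: white plastic plate 110 x 110 x 12 mm with shallow grey slots, 0.13 kg. Origin: centre of its underside, z up, sides along x and y. It starts with its underside 49 mm above the table, 1 mm above the level of the tray rim, about 112 to 126 mm from the tray's centre along the tray's +x and up to 10 mm to one side, its sides parallel to the tray's.
- spare_high: The cover under the top one, the same plate; its upper face is 49 mm above the table. Origin at the centre of its underside. To be left where it is.
- spare_low: The lowest cover of the pile, the same plate, lying on a fixed grey stand 106 x 106 mm, 25 mm high. Origin at the centre of its underside. To be left where it is. Three round stop pins, 10 mm thick and 58 mm high, stand 90 mm from the stand's centre, one each at +x, +y and -y (axes as the tray's); none stands between pile and tray.
- ferrule_1: Bystander: round pale ferrule, 50 mm wide, 30 mm high, standing on the machine top behind the rack. Origin at the centre of its underside.
- nozzle_1: Bystander: spare nozzle standing on its 32 mm flange, 67 mm high, on the machine top to the left of the filling head. Origin at the centre of its underside.

How it is judged:
On the way, in this order (a step that is already met when the one before it is completed fails the run):
1. every plunger lies inside the wash tray, below its rim (x of plunger_0 in the frame of tray between -0.045 and 0.045 m and y of plunger_0 in the frame of tray between -0.045 and 0.045 m and z of plunger_0 in the frame of tray between 0.004 and 0.041 m and x of plunger_1 in the frame of tray between -0.045 and 0.045 m and y of plunger_1 in the frame of tray between -0.045 and 0.045 m and z of plunger_1 in the frame of tray between 0.004 and 0.041 m and x of plunger_2 in the frame of tray between -0.045 and 0.045 m and y of plunger_2 in the frame of tray between -0.045 and 0.045 m and z of plunger_2 in the frame of tray between 0.004 and 0.041 m and x of plunger_3 in the frame of tray between -0.045 and 0.045 m and y of plunger_3 in the frame of tray between -0.045 and 0.045 m and z of plunger_3 in the frame of tray between 0.004 and 0.041 m), for 0.2 s.
2. the top cover lies flat and square on the tray rim (all of step 1 and x of cover in the frame of tray between -0.01 and 0.01 m and y of cover in the frame of tray between -0.01 and 0.01 m and (angle between the x axis of cover and the x axis of tray, either way round below 0.1 rad or angle between the x axis of cover and the y axis of tray, either way round below 0.1 rad) and angle between cover's own z axis and vertical below 0.04 rad and height (world z) of cover between 0.044 and 0.054 m), for 0.2 s.
At the end, for the whole second after the job is handed in: All plungers present lie in the tray below its rim; the cover lies at rest on the rim, within 10 mm of the tray's centre along each of its sides and within 0.1 rad of square (a quarter turn is as good), flat; the two spare covers are within 12 mm of where they were (all of step 2 and distance of each of spare_low, spare_high from where it was at the start of the episode below 0.012 m and linear speed of cover below 0.02 m/s and linear speed of each of plunger_0, plunger_1, plunger_2, plunger_3 below 0.03 m/s); the robot touches nothing.
It fails at once if the cover is lifted more than 25 mm instead of slid (height (world z) of cover above 0.074 m).
It fails at once if a spare cover is pushed more than 25 mm (distance of any of spare_low, spare_high from where it was at the start of the episode above 0.025 m).
It fails at once if the ferrule or the spare nozzle is pushed more than 40 mm away or knocked over (distance of any of ferrule_1, nozzle_1 from where it was at the start of the episode above 0.04 m or angle between any of ferrule_1, nozzle_1's own z axis and vertical above 0.6 rad).
Of plunger_0, plunger_1, plunger_2, plunger_3 only 3 to 4 are there at a start; the rules pass over those that are not, and their reading is None.
At some moment in a run one of cover may be knocked a few centimetres aside while the robot is not near it.
It also fails if it takes over 210 s, if anything falls off the work surface, if the arm or the gripper's body presses on something with over 40 N, if the wrist force passes 120 N, or if a joint passes its speed limit or range.

### The arm

A 7-joint arm with a two-finger parallel gripper is mounted at the origin on a cart in front of the work surface, level with it; the furniture and walls round the work are solid. World frame = base frame: x ahead of the robot, y to its left, z up, the work surface at z = 0. Lengths are in m, angles in rad, forces in N, time in s.
With the tool pointing down it reaches from about 0.4 to 0.85 m from the base axis. Payload 10.4 kg.
Tool frame: the origin (TCP) lies on the centre line of the jaws, within the pads' length; the fingertips stand ahead of it and the grasp point (between the pads) lies 2 mm behind it (tcp_to_tips is the z of the fingertips in the tool frame, in m); z points along the fingers, x is the direction in which the jaws open and shut, and the axes are right-handed (so a half turn about z gives the same grasp; the last joint's range is limited). The gripper opens to 87 mm and grips with 3 to 60 N. Pads are 19 mm wide; open, the fingers measure 117 mm over their backs; the gripper's body (75 mm by 190 mm) begins 51 mm behind the grasp point.
Start: joints at [-1.365, 0.332, -0.065, 1.46, 0.022, 1.35, -0.088], TCP at [0.142, 0.609, 0.24] pointing down, gripper open.
Joint ranges: [-2.6, 2.6], [-0.5, 2.12], [-1.47, 1.34], [0.16, 2.42], [-1.27, 4.41], [0.06, 2.06], [-2.6, 2.6]. Speed limits (rad/s): [2.22, 2.22, 2.79, 2.79, 3.14, 3.14, 3.14].

### API

Orientations are given as a 3x3 rotation matrix whose columns are the frame's x, y, z axes.
In Python, from rig import * gives the robot as it stands.
- The arm moves only by the tool servo_tool, never from a script. Its arguments are lists of equal length, an entry for each row: "fingers": the gripper's target within -1 to 1 (fully open at 1, half-way at 0, shut at -1); "xyz": the shift along the tool's x, y, z in mm, a list of three; "angular": the turn, a rotation vector about the tool's x, y, z in degrees, a list of three. A call has 1 to 12 rows; each row shifts and turns the commanded pose from where the row before left it, along the tool's axes as they then stand; what a row does not reach is not made up. A row lasts 1/10 s, in which the tool goes at most 50 mm and 8.59 degrees, less where a joint would pass 70% of its speed; a pose out of reach is approached as far as the arm can. A call with a gripper value outside its range is refused whole. The fingers move at their own pace and stop on an object; "grip_force" is the grip in N (left out, the last holds). Time passes only in rows, so rows that do not move let the fingers close. It gives the time, the measured TCP pose, the force and the opening at its end, in the units of the state.
- state(): the state, without advancing time (a new reading comes with each control period).
- read_camera(name): name is "scene" or "top"; returns a dict with "image" (384x512x3 uint8, blue, green, red), "depth" (384x512 float32, m along the optical axis (not along the pixel's ray), 0 where there is no reading), "fx", "fy", "cx", "cy" (pixels), "world_from_camera" (4x4, takes a point from camera to world coordinates). Camera axes: x right, y down, z forward; pixel columns grow to the right and rows downward; lengths in m; the calibration is good to about 2 mm. A picture is of the moment at which its call begins.
- job_done(): hands the job in, once; it reports no verdict.
Trained networks look in a picture, given as the dict that the camera call returned (one of the last four; its "shot" number tells which), for a name from the list of things; names that differ only in an ending like _2 or _b are one class to them, and where a whole thing is asked for, a point or a joint stands for the part that bears it (a point fixed in the world has none). Each returns a list of dicts, best first, with "conf" (0 to 1); they miss things now and then, are a little off and sometimes report something else, mostly with a low value. They report only what shows in the picture. A call takes as long as a camera call.
- look_for(picture, query): "location" ([x, y, z] in m, in world coordinates, good to about 4 mm: the middle of the surface that is visible of it).
- place_of(picture, query): "location" ([x, y, z] in m, in world coordinates, good to about 4 mm: a listed point, or the origin of a listed thing).
The state is a dict: "time": time; "q": joint angles; "dq": joint speeds; "effort": joint torques, N m; "eef_pos": TCP position; "tcp_rot": TCP orientation; "force": force on the tool from outside, world axes, zero at the start; "wrist_torque": the same for the moment, N m; "grip_width": opening from 0.0 (shut) to 1.0 (fully open).
Only numpy, scipy, OpenCV 4.12 (cv2) and the standard library are available. Lean on these libraries where they do the work, as an engineer would, in place of code of your own. Each camera call takes 0.05 s, during which the arm holds its last target. There are 200 camera calls.

## Working session

There is one attempt and no reset: what is moved stays moved. The work goes in short steps, Python scripts to look and compute and a tool call to move; the robot and the scene stay as the last step left them, time stands still between calls to the robot, and variables do not carry over. Pictures are saved under pics/ and viewed, about 12 in all and at most 16, crops included, and the job is handed in when it is done.

Besides the shell and the picture viewer there is one more tool, called after "Emit:" by a JSON object that holds its "api" and its "payload". servo_tool: Moves the arm, as the interface text tells. Its arguments: {"type":"object","properties":{"fingers":{"type":"array"},"xyz":{"type":"array"},"angular":{"type":"array"},"grip_force":{"type":"number"}},"required":["fingers","xyz","angular"]}

```bash
ls; mkdir -p pics; python3 - <<'E'
from rig import *
import cv2,numpy as np
s=state();print(s)
for n in("scene","top"):
    p=read_camera(n);cv2.imwrite(f"pics/{n}0.png",p["image"]);print(n,p["fx"],p["world_from_camera"])
    for q in("rack","rack_mouth","plunger_0","tray","cover","spare_high","ferrule_1","nozzle_1"):
        print(q,[(np.round(d["location"],4).tolist(),round(d["conf"],2)) for d in place_of(p,q)][:6])
    np.save(f"pics/{n}0.npy",p["depth"])
E
```

```text
pics
{'time': 0.0, 'q': array([-1.36456811,  0.33283892, -0.06472081,  1.46094965,  0.02159983,
        1.34987149, -0.08851465]), 'dq': array([ 0.00148275, -0.00055504, -0.00087672, -0.00095281, -0.0003905 ,
        0.00023464,  0.00085046]), 'effort': array([-7.19592254e-05, -6.23272991e+01,  2.42197764e-02, -3.89884257e+01,
       -6.14854437e-02,  4.01653675e-02,  1.59179040e-04]), 'eef_pos': array([0.14168358, 0.608361  , 0.23877056]), 'tcp_rot': array([[ 2.26810796e-01,  9.73938806e-01, -2.55582310e-04],
       [ 9.73937875e-01, -2.26810933e-01, -1.34776730e-03],
       [-1.37061173e-03,  5.67668821e-05, -9.99999059e-01]]), 'force': array([-0.08731053, -0.64690172,  0.35612639]), 'wrist_torque': array([-0.02095023,  0.03874213,  0.00625766]), 'grip_width': 0.9998651225800975}
scene 369.0112864902885 [[ 0.74096956 -0.27436012  0.61293607 -0.01717295]
 [-0.67153707 -0.30077055  0.67718169 -0.71032086]
 [-0.00143853 -0.91338031 -0.40710482  0.46206964]
 [ 0.          0.          0.          1.        ]]
rack [([0.429, -0.0947, -0.0022], 0.76)]
rack_mouth [([0.3751, -0.0899, 0.1163
[... 396 characters left out ...]
33736 [[ 0.02512127 -0.99396977  0.10673811  0.38482432]
 [-0.99945491 -0.02268418  0.0239857  -0.1411054 ]
 [-0.02141979 -0.10728248 -0.99399782  1.17158775]
 [ 0.          0.          0.          1.        ]]
rack [([0.4311, -0.0937, 0.0012], 0.68), ([0.4294, -0.3235, 0.0043], 0.52)]
rack_mouth [([0.378, -0.0908, 0.115], 0.69)]
plunger_0 [([0.4496, -0.1394, 0.1153], 0.64), ([0.4601, -0.0656, 0.1164], 0.59), ([0.4018, -0.0604, 0.1179], 0.5), ([0.3964, -0.1308, 0.1113], 0.44)]
tray [([0.4309, -0.3238, 0.0017], 0.78)]
cover [([0.5532, -0.3536, 0.0484], 0.61)]
spare_high [([0.4055, -0.0588, 0.1179], 0.31)]
ferrule_1 [([0.591, -0.1193, 0.0013], 0.52)]
nozzle_1 [([0.4123, 0.1574, 0.0017], 0.43)]
```

View pics/scene0.png

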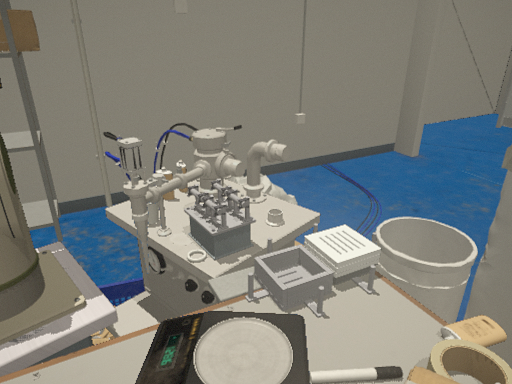

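View pics/top0.png

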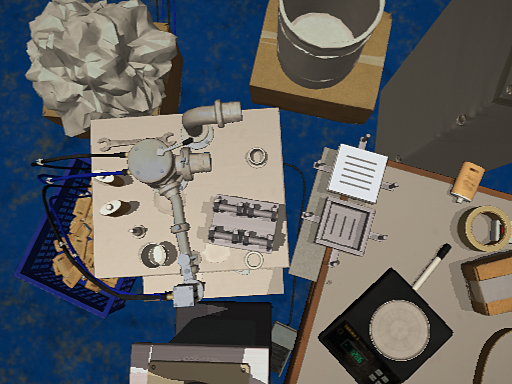

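```bash
cat > h.py <<'E'
from rig import *
import cv2,numpy as np
def pts(p):
    d=p["depth"];v,u=np.mgrid[:384,:512]
    c=np.stack([(u-p["cx"])/p["fx"]*d,(v-p["cy"])/p["fy"]*d,d,np.ones_like(d)],-1)
    w=(c@np.array(p["world_from_camera"]).T)[...,:3]; w[d<=0]=np.nan
    return w
def rect(w,z0,z1,xy,r):
    m=(w[...,2]>z0)&(w[...,2]<z1)&(np.hypot(w[...,0]-xy[0],w[...,1]-xy[1])<r)
    P=w[m][:,:2].astype(np.float32)
    (c,s,a)=cv2.minAreaRect(P*1000)
    return np.round(np.array(c)/1000,4),np.round(s,1),round(a,1),len(P),round(float(np.median(w[m][:,2])),4)
E
python3 - <<'E'
from h import *
p=read_camera("top");w=pts(p)
print("cover",rect(w,.054,.068,(.553,-.353),.09))
print("tray rim",rect(w,.042,.0535,(.431,-.324),.082))
print("rack",rect(w,.062,.08,(.431,-.093),.095))
for c in((.396,-.130),(.402,-.058),(.4515,-.139),(.460,-.065)):print("pl",rect(w,.112,.14,c,.022))
# heights map
for x in np.arange(.72,.24,-.03):
    print("%.2f"%x,[int(1000*np.nan_to_num(np.nanmax(np.where((abs(w[...,0]-x)<.015)&(abs(w[...,1]-y)<.015),w[...,2],np.nan)))) for y in np.arange(.15,-.5,-.03)])
im=cv2.resize(p["image"][110:310,130:410],None,fx=2.8,fy=2.8,interpolation=cv2.INTER_CUBIC)
cv2.imwrite("pics/c1.png",im)
s=[k for k in globals() if "tips" in k];print(s,[globals()[k] for k in s])
E
```

```text
cover (array([ 0.5525, -0.3513]), array([151.3, 150. ]), 39.7, 2403, 0.0619)
tray rim (array([ 0.4392, -0.3279]), array([110.7, 123.2]), 74.8, 851, 0.0487)
rack (array([ 0.4314, -0.0977]), array([141.7, 112. ]), 82.1, 2113, 0.0723)
pl (array([ 0.3942, -0.1299]), array([43.3, 18. ]), 79.6, 138, 0.1217)
pl (array([ 0.4039, -0.0582]), array([42.6, 18.9]), 80.1, 136, 0.1215)
pl (array([ 0.4501, -0.1388]), array([20.9, 40.6]), 0.1, 136, 0.1215)
pl (array([ 0.4617, -0.0656]), array([42.9, 17.5]), 75.3, 136, 0.1217)
0.72 [0, 0, 0, 0, 0, 0, 0, 0, 4, 7, 4, 5, -786, -787, -787, -789, -787, -790, 0, 0, 0, 0]
0.69 [5, 5, 6, 4, 0, 0, 185, 181, 178, 7, 6, 4, -789, -782, -782, -785, -784, -793, 0, 0, 0, 0]
0.66 [6, 8, 9, 48, 172, 186, 193, 196, 186, 7, 5, 5, -791, -791, -789, -782, -787, 8, 0, 0, 0, 0]
0.63 [10, 10, 11, 48, 166, 181, 191, 189, 178, 6, 5, 4, -784, -777, 2, 62, 61, 60, 61, 0, 0, 0]
0.60 [0, 203, 208, 206, 141, 237, 6, 6, 34, 33, 35, 7, -790, -786, 5, 67, 68, 68, 67, 65, 4, -3]
0.57 [204, 211, 213, 225, 233, 239, 153, 6, 8, 35, 32, 6, 0, -781, 60, 67, 65, 66, 66, 66, 4, 6]
0.54 [202, 
[... 317 characters left out ...]
30, 131, 0, 62, 54, 49, 16, 51, 54, 6, 6, 6]
0.42 [70, 7, 8, 138, 160, 6, 130, 127, 130, 130, 79, 74, 2, 7, 54, 16, 15, 51, 52, 62, 6, 7]
0.39 [37, 66, 65, 127, 132, 116, 131, 127, 132, 133, 133, 71, 5, 6, 53, 53, 54, 53, 10, 59, 6, 7]
0.36 [6, 67, 66, 6, 157, 157, 9, 6, 69, 74, 77, 9, 6, 8, 6, 61, 50, 52, 6, 7, 5, 7]
0.33 [11, 65, 66, 9, 157, 159, 6, 7, 10, 13, 15, 4, 6, 7, 5, 62, 5, 7, 6, 63, 64, 7]
0.30 [246, 248, 249, 251, 257, 258, 253, -211, -201, -291, -287, -289, -1, 4, 7, 7, 7, 59, 62, 64, 63, 61]
0.27 [196, 248, 249, 250, 257, 257, 252, -292, -292, -291, -292, -292, -294, -783, 5, 8, 49, 63, 78, 78, 80, 78]
['tcp_to_tips'] [0.017]<stdin>:9: RuntimeWarning: All-NaN slice encountered
```

View pics/c1.png

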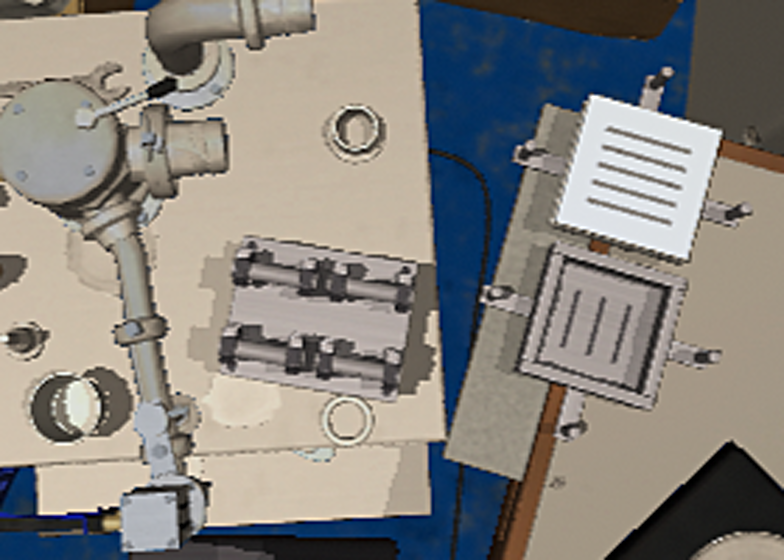

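```bash
python3 - <<'E'
from h import *
p=read_camera("top");w=pts(p)
m=(w[...,2]>.17)&(w[...,0]<.5)&(w[...,1]<.15)
P=w[m];print("high pts",len(P),P.min(0),P.max(0))
for y in np.arange(-.06,.13,.01):
    q=P[abs(P[:,1]-y)<.005]
    if len(q):print("%.2f"%y,len(q),np.round([q[:,0].min(),q[:,0].max(),q[:,2].max()],3))
q=p["image"].min(-1)>200
u=(w[...,2]>.056)&(w[...,2]<.067)&q&(np.hypot(w[...,0]-.553,w[...,1]+.352)<.085)
u=cv2.morphologyEx(u.astype(np.uint8),cv2.MORPH_OPEN,np.ones((3,3)))>0
print("cover",cv2.minAreaRect((w[u][:,:2]*1000).astype(np.float32)))
m=(w[...,2]>.044)&(w[...,2]<.0525)&(np.hypot(w[...,0]-.433,w[...,1]+.324)<.080)
m=cv2.morphologyEx(m.astype(np.uint8),cv2.MORPH_OPEN,np.ones((2,2)))
n,l,st,ce=cv2.connectedComponentsWithStats(m);k=1+st[1:,4].argmax();m=l==k
print("tray",cv2.minAreaRect((w[m][:,:2]*1000).astype(np.float32)),m.sum())
# pins near tray/pile
m=((w[...,2]>.053)&(w[...,2]<.066)&~q).astype(np.uint8)
n,l,st,ce=cv2.connectedComponentsWithStats(m)
for i in range(1,n):
    c=np.median(w[l==i],0)
    if st[i,4]>5 and c[1]<-.2:print("pin?",st[i,4],np.round(c,3))
E
```

```text
high pts 1008 [ 0.26821813 -0.0187576   0.18542445] [0.3079009  0.14928461 0.25934107]
-0.02 68 [0.272 0.297 0.255]
-0.01 151 [0.27  0.308 0.259]
0.00 127 [0.268 0.307 0.257]
0.01 125 [0.269 0.306 0.259]
0.02 86 [0.27  0.305 0.259]
0.03 37 [0.281 0.291 0.251]
0.04 49 [0.279 0.291 0.253]
0.05 25 [0.279 0.291 0.251]
0.06 40 [0.28  0.288 0.25 ]
0.07 36 [0.28  0.288 0.25 ]
0.08 30 [0.28  0.287 0.25 ]
0.09 33 [0.279 0.287 0.249]
0.10 32 [0.279 0.287 0.248]
0.11 37 [0.279 0.288 0.248]
0.12 35 [0.28  0.288 0.248]
cover ((552.9281005859375, -351.5073547363281), (107.84794616699219, 109.17045593261719), 74.97074890136719)
tray ((431.9432067871094, -333.0240478515625), (119.48265838623047, 112.05371856689453), 74.68889617919922) 717
pin? 324 [ 0.773 -0.588  0.059]
pin? 20 [ 0.652 -0.685  0.059]
pin? 15 [ 0.639 -0.375  0.058]
pin? 59 [ 0.581 -0.359  0.062]
pin? 15 [ 0.576 -0.264  0.058]
pin? 67 [ 0.567 -0.354  0.062]
pin? 64 [ 0.553 -0.352  0.062]
pin? 11 [ 0.552 -0.408  0.062]
pin? 66 [ 0.538 -0.348  0.062]
pin? 7 [ 0.532 -0.401  0.061]
pin? 63 [ 0.524 -0.343  0.062]
pin? 17 [ 0.529 -0.438  0.059]
pin? 12 [ 0.508 -0.395  0.062]
pin? 24 [ 0.505 -0.316  0.058]
pin? 6 [ 0.492 -0.367  0.059]
pin? 10 [ 0.489 -0.387  0.06 ]
pin? 14 [ 0.456 -0.239  0.058]
pin? 15 [ 0.409 -0.412  0.058]
pin? 198 [ 0.333 -0.612  0.06 ]
pin? 18 [ 0.347 -0.302  0.057]
pin? 3708 [ 0.226 -0.433  0.058]
pin? 10 [ 0.131 -0.404  0.055]
pin? 9 [ 0.1   -0.415  0.053]
```

```bash
cat >> h.py <<'E'
from scipy.spatial.transform import Rotation as Ro
def tool(yaw,tilt=0):
    """tool down, tool x at yaw (deg, world); tilt>0 leans the body towards +tool-x"""
    a=np.radians(yaw);x=np.array([np.cos(a),np.sin(a),0]);z=np.array([0,0,-1.])
    R=np.stack([x,np.cross(z,x),z],1)
    return R@Ro.from_euler('y',-tilt,degrees=True).as_matrix()
def plan(pts,pose=None,dv=45,dw=8.0):
    """pts: list of (pos,R). prints rows as tool shifts mm / turns deg, rounded, no error pile-up"""
    s=state(); p,R=(s["eef_pos"],s["tcp_rot"]) if pose is None else pose
    p=np.array(p,float);R=np.array(R);X=[];A=[]
    for q,Q in pts:
        q=np.array(q,float)
        p0,R0=p.copy(),R.copy();w=Ro.from_matrix(R0.T@Q).as_rotvec(degrees=True)
        n=max(1,int(np.ceil(np.linalg.norm(q-p0)*1000/dv)),int(np.ceil(np.linalg.norm(w)/dw)))
        for i in range(1,n+1):
            t=p0+(q-p0)*i/n;T=R0@Ro.from_rotvec(w*i/n,degrees=True).as_matrix()
            x=np.round(R.T@(t-p)*1000);a=np.round(Ro.from_matrix(R.T@T).as_rotvec(degrees=True),1)+0
            X.append((x+0).astype(int).tolist());A.append(a.tolist())
            p=p+R@x/1000;R=R@Ro.from_rotvec(a,degrees=True).as_matrix()
        print(len(X),"rows to",np.round(q,3))
    print("xyz",X);print("ang",A)
def st():
    s=state();print("t %.1f"%s["time"],"p",np.round(s["eef_pos"],4),"F",np.round(s["force"],1),"w %.3f"%(s["grip_width"]),"q",np.round(s["q"],2),"\nR",np.round(s["tcp_rot"],3).tolist())
E
python3 - <<'E'
from h import *
R=tool(-7.5,15)
plan([((.142,.608,.40),state()["tcp_rot"]),((.40,.30,.42),tool(40)),((.41,-.0625,.40),tool(-7.5)),((.404,-.0635,.20),R)])
E
```

```text
4 rows to [0.142 0.608 0.4  ]
13 rows to [0.4  0.3  0.42]
22 rows to [ 0.41  -0.062  0.4  ]
27 rows to [ 0.404 -0.064  0.2  ]
xyz [[0, 0, -40], [0, 0, -40], [0, 0, -40], [-1, 0, -40], [-27, 36, -2], [-24, 37, -3], [-21, 39, -2], [-19, 41, -2], [-16, 42, -2], [-12, 43, -3], [-10, 43, -2], [-6, 45, -2], [-3, 44, -2], [-25, 32, 2], [-22, 33, 2], [-19, 36, 3], [-15, 37, 2], [-12, 39, 2], [-9, 39, 2], [-4, 40, 2], [-2, 41, 2], [3, 40, 3], [-1, 0, 40], [1, 1, 40], [3, 0, 40], [5, 0, 39], [7, 0, 40]]
ang [[0.0, 0.0, 0.0], [0.0, 0.0, 0.0], [0.0, 0.0, 0.0], [0.0, 0.0, 0.0], [0.0, 0.0, 4.1], [0.0, 0.0, 4.1], [0.0, 0.0, 4.1], [0.0, 0.0, 4.1], [0.0, 0.0, 4.1], [0.0, 0.0, 4.1], [0.0, 0.0, 4.1], [0.0, 0.0, 4.1], [0.0, 0.0, 4.1], [0.0, 0.0, 5.3], [0.0, 0.0, 5.3], [0.0, 0.0, 5.2], [0.0, 0.0, 5.3], [0.0, 0.0, 5.3], [0.0, 0.0, 5.3], [0.0, 0.0, 5.2], [0.0, 0.0, 5.3], [0.0, 0.0, 5.3], [0.0, -3.0, 0.0], [0.0, -3.0, 0.0], [0.0, -3.0, 0.0], [0.0, -3.0, 0.0], [0.0, -3.0, 0.0]]
```

Emit:
{"api": "servo_tool", "payload": {"fingers": [1, 1, 1, 1, 0, 0, 0, 0, -0.1, -0.1, -0.1, -0.1], "xyz": [[0, 0, -40], [0, 0, -40], [0, 0, -40], [-1, 0, -40], [-27, 36, -2], [-24, 37, -3], [-21, 39, -2], [-19, 41, -2], [-16, 42, -2], [-12, 43, -3], [-10, 43, -2], [-6, 45, -2]], "angular": [[0, 0, 0], [0, 0, 0], [0, 0, 0], [0, 0, 0], [0, 0, 4.1], [0, 0, 4.1], [0, 0, 4.1], [0, 0, 4.1], [0, 0, 4.1], [0, 0, 4.1], [0, 0, 4.1], [0, 0, 4.1]], "grip_force": 35}}

```text
time: 2.2
eef_pos: [0.3723, 0.3322, 0.4179]
tcp_rot: [[0.72, 0.694, 0.0], [0.694, -0.72, 0.001], [0.001, -0.0, -1.0]]
force: [1.7, 0.3, -0.3]
grip_width: 0.463
```

Emit:
{"api": "servo_tool", "payload": {"fingers": [-0.1, -0.1, -0.1, -0.1, -0.1, -0.1, -0.1, -0.1, -0.1, -0.1, -0.1], "xyz": [[-3, 44, -2], [-25, 32, 2], [-22, 33, 2], [-19, 36, 3], [-15, 37, 2], [-12, 39, 2], [-9, 39, 2], [-4, 40, 2], [-2, 41, 2], [3, 40, 3], [0, 0, 0]], "angular": [[0, 0, 4.1], [0, 0, 5.3], [0, 0, 5.3], [0, 0, 5.2], [0, 0, 5.3], [0, 0, 5.3], [0, 0, 5.3], [0, 0, 5.2], [0, 0, 5.3], [0, 0, 5.3], [0, 0, 0]]}}

```text
time: 3.3
eef_pos: [0.4094, -0.0682, 0.3998]
tcp_rot: [[0.99, -0.142, 0.001], [-0.142, -0.99, 0.001], [0.001, -0.001, -1.0]]
force: [-0.4, 0.4, -0.6]
grip_width: 0.452
```

```bash
python3 - <<'E'
from h import *
st()
R=tool(-7.5,15)
plan([((.404,-.0635,.20),R),((.404,-.0635,.113),R)])
E
```

```text
t 3.3 p [ 0.4094 -0.0682  0.3998] F [-0.4  0.4 -0.6] w 0.452 q [-0.66 -0.26  0.57  1.7   0.14  1.67 -0.23] 
R [[0.99, -0.142, 0.001], [-0.142, -0.99, 0.001], [0.001, -0.001, -1.0]]
5 rows to [ 0.404 -0.064  0.2  ]
7 rows to [ 0.404 -0.064  0.113]
xyz [[-1, -1, 40], [1, 0, 40], [3, -1, 40], [5, -1, 39], [7, -1, 40], [11, 0, 42], [11, 0, 42]]
ang [[0.0, -3.0, -0.1], [-0.1, -3.0, -0.2], [0.0, -3.0, -0.1], [0.0, -3.0, -0.1], [0.0, -3.1, -0.1], [0.0, 0.0, 0.0], [0.0, 0.0, 0.0]]
```

Emit:
{"api": "servo_tool", "payload": {"fingers": [-0.1, -0.1, -0.1, -0.1, -0.1, -0.1, -0.1], "xyz": [[-1, -1, 40], [1, 0, 40], [3, -1, 40], [5, -1, 40], [7, -1, 40], [0, 0, 0], [0, 0, 0]], "angular": [[0, -3, 0], [0, -3, 0], [0, -3, 0], [0, -3, 0], [0, -3, 0], [0, 0, 0], [0, 0, 0]]}}

```text
time: 4.0
eef_pos: [0.4045, -0.058, 0.1993]
tcp_rot: [[0.958, -0.131, -0.257], [-0.126, -0.991, 0.033], [-0.259, 0.001, -0.966]]
force: [0.4, -0.4, 1.2]
grip_width: 0.451
```

```bash
python3 - <<'E'
from h import *
st()
R=tool(-7.5,15)
plan([((.404,-.0635,.113),R)])
p=read_camera("scene");cv2.imwrite("pics/s2.png",cv2.resize(p["image"][100:280,110:340],None,fx=3,fy=3,interpolation=cv2.INTER_CUBIC))
E
```

```text
t 4.0 p [ 0.4045 -0.058   0.1993] F [ 0.4 -0.4  1.2] w 0.451 q [-0.64  0.08  0.73  1.9  -0.06  1.45 -0.02] 
R [[0.958, -0.131, -0.257], [-0.126, -0.991, 0.033], [-0.259, 0.001, -0.966]]
2 rows to [ 0.404 -0.064  0.113]
xyz [[11, 3, 42], [12, 2, 41]]
ang [[0.0, 0.0, 0.0], [0.1, 0.0, 0.0]]
```

View pics/s2.png

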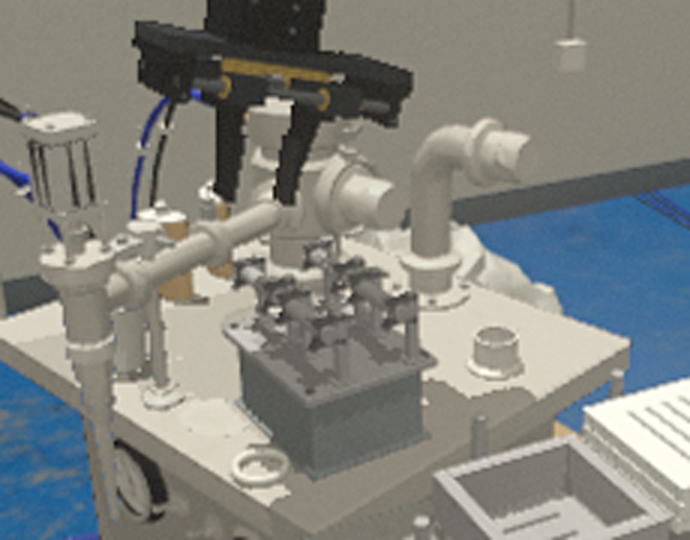

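Emit:
{"api": "servo_tool", "payload": {"fingers": [-0.1, -0.1, -0.1, -0.1, -0.1], "xyz": [[0, 5, 0], [11, 0, 41], [6, 0, 21], [6, 0, 21], [0, 0, 0]], "angular": [[0, 0, 0], [0, 0, 0], [0, 0, 0], [0, 0, 0], [0, 0, 0]]}}

```text
time: 4.55
eef_pos: [0.404, -0.063, 0.1123]
tcp_rot: [[0.958, -0.131, -0.257], [-0.126, -0.991, 0.034], [-0.259, -0.001, -0.966]]
force: [-0.4, 0.0, -0.0]
grip_width: 0.448
```

```bash
python3 - <<'E'
from h import *
st()
p=read_camera("top");cv2.imwrite("pics/s3.png",cv2.resize(p["image"][170:300,160:300],None,fx=4,fy=4,interpolation=cv2.INTER_CUBIC))
E
```

```text
t 4.5 p [ 0.404  -0.063   0.1123] F [-0.4  0.  -0. ] w 0.448 q [-0.6   0.21  0.73  1.99 -0.14  1.26  0.07] 
R [[0.958, -0.131, -0.257], [-0.126, -0.991, 0.034], [-0.259, -0.001, -0.966]]
```

View pics/s3.png

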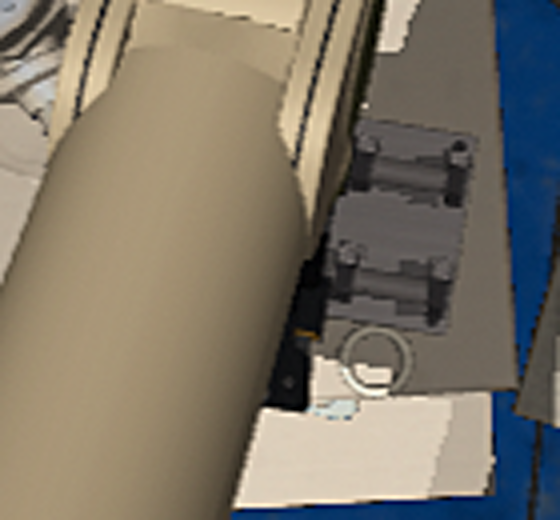

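Emit:
{"api": "servo_tool", "payload": {"fingers": [-1, -1, -1, -1, -1, -1], "xyz": [[0, 0, 0], [0, 0, 0], [0, 0, 0], [0, 0, 0], [0, 0, 0], [0, 0, 0]], "angular": [[0, 0, 0], [0, 0, 0], [0, 0, 0], [0, 0, 0], [0, 0, 0], [0, 0, 0]], "grip_force": 40}}

```text
time: 5.2
eef_pos: [0.4025, -0.0627, 0.1127]
tcp_rot: [[0.956, -0.131, -0.261], [-0.126, -0.991, 0.035], [-0.263, -0.001, -0.965]]
force: [-9.7, 1.4, 10.0]
grip_width: 0.149
```

Emit:
{"api": "servo_tool", "payload": {"fingers": [-1, -1, -1, -1, -1, -1, -1], "xyz": [[-4, 0, 1], [-4, 0, 1], [-4, 0, 1], [-4, 0, 1], [-4, 0, 1], [-3, 0, 1], [0, 0, 0]], "angular": [[0, 0, 0], [0, 0, 0], [0, 0, 0], [0, 0, 0], [0, 0, 0], [0, 0, 0], [0, 0, 0]]}}

```text
time: 5.9
eef_pos: [0.3803, -0.0598, 0.1125]
tcp_rot: [[0.957, -0.131, -0.257], [-0.126, -0.991, 0.034], [-0.26, -0.0, -0.966]]
force: [0.0, 0.4, -1.1]
grip_width: 0.143
```

```bash
cat >> h.py <<'E'
TC=np.array([.4332,-.3255]);TY=-15.1
def tr(x,y,z):
    a=np.radians(TY);return np.array([TC[0]+x*np.cos(a)-y*np.sin(a),TC[1]+x*np.sin(a)+y*np.cos(a),z])
E
python3 - <<'E'
from h import *
s=state();p=s["eef_pos"];R=s["tcp_rot"];Q=tool(TY)
plan([(p+[0,0,.11],R),(tr(-.014,0,.15),Q),(tr(-.014,0,.06),Q),])
E
```

```text
3 rows to [ 0.38  -0.06   0.222]
10 rows to [ 0.42  -0.322  0.15 ]
12 rows to [ 0.42  -0.322  0.06 ]
xyz [[-10, 0, -35], [-9, 0, -36], [-10, 0, -35], [13, 36, 7], [13, 37, 8], [14, 35, 8], [14, 36, 8], [14, 36, 9], [15, 35, 10], [15, 35, 10], [0, 0, 45], [0, 0, 45]]
ang [[0.0, 0.0, 0.0], [0.0, 0.0, 0.0], [0.0, 0.0, 0.0], [0.1, 2.1, 1.1], [0.2, 2.2, 1.1], [0.1, 2.1, 1.0], [0.2, 2.2, 1.1], [0.1, 2.1, 1.1], [0.1, 2.2, 1.1], [0.2, 2.1, 1.1], [0.0, 0.0, 0.0], [0.0, 0.0, 0.0]]
```

Emit:
{"api": "servo_tool", "payload": {"fingers": [-1, -1, -1, -1, -1, -1, -1, -1, -1, -1, -1, -1], "xyz": [[-10, 0, -35], [-9, 0, -36], [-10, 0, -35], [13, 36, 7], [13, 37, 8], [14, 35, 8], [14, 36, 8], [14, 36, 9], [15, 35, 10], [15, 35, 10], [0, 0, 40], [0, 0, 0]], "angular": [[0, 0, 0], [0, 0, 0], [0, 0, 0], [0.1, 2.1, 1.1], [0.2, 2.2, 1.1], [0.1, 2.1, 1.0], [0.2, 2.2, 1.1], [0.1, 2.1, 1.1], [0.1, 2.2, 1.1], [0.2, 2.1, 1.1], [0, 0, 0], [0, 0, 0]]}}

```text
time: 7.1
eef_pos: [0.4176, -0.3218, 0.106]
tcp_rot: [[0.965, -0.263, -0.006], [-0.263, -0.965, 0.002], [-0.007, -0.0, -1.0]]
force: [0.1, 0.8, -0.5]
grip_width: 0.141
```

```bash
python3 - <<'E'
from h import *
st()
plan([(tr(-.014,0,.03),tool(TY))])
p=read_camera("scene");cv2.imwrite("pics/s4.png",cv2.resize(p["image"][130:320,180:400],None,fx=3,fy=3,interpolation=cv2.INTER_CUBIC))
E
```

```text
t 7.1 p [ 0.4176 -0.3218  0.106 ] F [ 0.1  0.8 -0.5] w 0.141 q [-0.21  0.34  0.92  1.91 -0.31  1.05  0.57] 
R [[0.965, -0.263, -0.006], [-0.263, -0.965, 0.002], [-0.007, -0.0, -1.0]]
2 rows to [ 0.42  -0.322  0.03 ]
xyz [[1, 0, 38], [1, 0, 38]]
ang [[0.0, 0.2, -0.1], [0.0, 0.2, -0.1]]
```

View pics/s4.png

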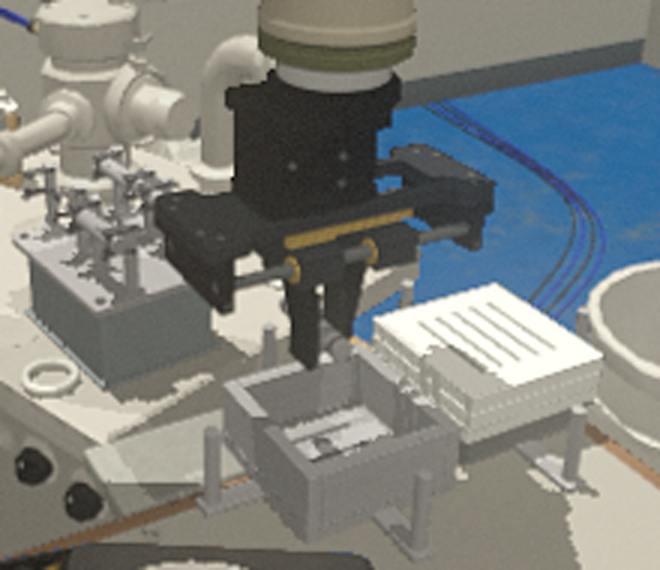

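Emit:
{"api": "servo_tool", "payload": {"fingers": [-1, -1, -1, -0.5, -0.5, -0.5, -0.5, -0.5, -0.5], "xyz": [[1, 3, 35], [1, 3, 40], [0, 0, 0], [0, 0, 0], [0, 0, 0], [0, 0, 0], [0, 0, -20], [0, 0, -40], [0, 0, -40]], "angular": [[0, 0.2, 0], [0, 0.2, 0], [0, 0, 0], [0, 0, 0], [0, 0, 0], [0, 0, 0], [0, 0, 0], [0, 0, 0], [0, 0, 0]]}}

```text
time: 8.05
eef_pos: [0.4199, -0.3286, 0.1369]
tcp_rot: [[0.965, -0.262, 0.007], [-0.262, -0.965, -0.002], [0.007, -0.0, -1.0]]
force: [0.8, -0.2, 0.0]
grip_width: 0.251
```

```bash
python3 - <<'E'
from h import *
st()
R=tool(-7.5,15);a=np.array((.393,-.130,.113))
plan([((.393,-.131,.20),R),(a,R)])
E
```

```text
t 8.1 p [ 0.4199 -0.3286  0.1369] F [ 0.8 -0.2  0. ] w 0.251 q [-0.24  0.3   0.95  1.88 -0.28  1.1   0.56] 
R [[0.965, -0.262, 0.007], [-0.262, -0.965, -0.002], [0.007, -0.0, -1.0]]
5 rows to [ 0.393 -0.131  0.2  ]
7 rows to [ 0.393 -0.13   0.113]
xyz [[-15, -37, -13], [-16, -37, -12], [-14, -37, -11], [-15, -38, -11], [-14, -38, -10], [11, -1, 42], [12, 0, 42]]
ang [[-0.2, -3.1, -1.5], [-0.2, -3.1, -1.6], [-0.2, -3.0, -1.5], [-0.2, -3.1, -1.5], [-0.2, -3.1, -1.5], [0.0, 0.0, 0.0], [0.0, 0.0, 0.0]]
```

Emit:
{"api": "servo_tool", "payload": {"fingers": [-0.1, -0.1, -0.1, -0.1, -0.1, -0.1, -0.1, -0.1], "xyz": [[0, 0, -40], [-15, -37, -13], [-16, -37, -12], [-14, -37, -11], [-15, -38, -11], [-14, -38, -10], [0, 0, 0], [0, 0, 0]], "angular": [[0, 0, 0], [-0.2, -3.1, -1.5], [-0.2, -3.1, -1.6], [-0.2, -3.0, -1.5], [-0.2, -3.1, -1.5], [-0.2, -3.1, -1.5], [0, 0, 0], [0, 0, 0]]}}

```text
time: 8.85
eef_pos: [0.3929, -0.1308, 0.239]
tcp_rot: [[0.958, -0.129, -0.255], [-0.125, -0.992, 0.033], [-0.257, -0.0, -0.966]]
force: [0.1, -1.0, -1.4]
grip_width: 0.45
```

```bash
python3 - <<'E'
from h import *
st()
R=tool(-7.5,15);a=np.array((.393,-.130,.113))
plan([((.393,-.130,.155),R),(a,R)])
p=read_camera("top");w=pts(p)
print([(np.round(d["location"],4).tolist(),round(d["conf"],2)) for d in place_of(p,"plunger_0")][:6])
cv2.imwrite("pics/s5.png",cv2.resize(p["image"][150:300,200:400],None,fx=3.5,fy=3.5,interpolation=cv2.INTER_CUBIC))
E
```

```text
t 8.8 p [ 0.3929 -0.1308  0.239 ] F [ 0.1 -1.  -1.4] w 0.450 q [-0.64  0.05  0.88  1.84 -0.01  1.53  0.11] 
R [[0.958, -0.129, -0.255], [-0.125, -0.992, 0.033], [-0.257, -0.0, -0.966]]
2 rows to [ 0.393 -0.13   0.155]
3 rows to [ 0.393 -0.13   0.113]
xyz [[11, 0, 41], [11, -1, 40], [11, 0, 41]]
ang [[0.0, -0.1, 0.0], [0.0, 0.0, 0.1], [0.0, 0.0, 0.0]]
[([0.4257, -0.3277, 0.0208], 0.66)]
```

View pics/s5.png

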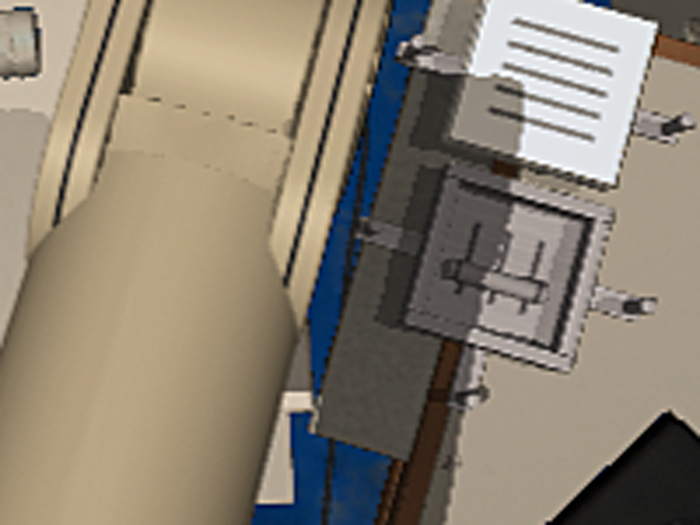

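Emit:
{"api": "servo_tool", "payload": {"fingers": [-0.1, -0.1, -0.1, -0.1, -0.1, -1, -1, -1, -1, -1, -1], "xyz": [[11, 0, 41], [11, 0, 40], [6, 0, 21], [5, 0, 20], [0, 0, 0], [0, 0, 0], [0, 0, 0], [0, 0, 0], [0, 0, 0], [0, 0, 0], [0, 0, 0]], "angular": [[0, 0, 0], [0, 0, 0], [0, 0, 0], [0, 0, 0], [0, 0, 0], [0, 0, 0], [0, 0, 0], [0, 0, 0], [0, 0, 0], [0, 0, 0], [0, 0, 0]]}}

```text
time: 10.05
eef_pos: [0.3927, -0.1311, 0.1122]
tcp_rot: [[0.958, -0.131, -0.257], [-0.126, -0.991, 0.034], [-0.259, -0.0, -0.966]]
force: [-1.6, 0.5, 7.6]
grip_width: 0.146
```

Emit:
{"api": "servo_tool", "payload": {"fingers": [-1, -1, -1, -1, -1, -1, -1], "xyz": [[-4, 0, 1], [-4, 0, 1], [-4, 0, 1], [-4, 0, 1], [-4, 0, 1], [-3, 0, 1], [0, 0, 0]], "angular": [[0, 0, 0], [0, 0, 0], [0, 0, 0], [0, 0, 0], [0, 0, 0], [0, 0, 0], [0, 0, 0]]}}

```text
time: 10.75
eef_pos: [0.3685, -0.1279, 0.1117]
tcp_rot: [[0.957, -0.131, -0.257], [-0.126, -0.991, 0.034], [-0.259, -0.0, -0.966]]
force: [-0.1, 0.3, -0.7]
grip_width: 0.144
```

```bash
python3 - <<'E'
from h import *
st()
s=state();p=s["eef_pos"];R=s["tcp_rot"];Q=tool(TY)
plan([(p+[0,0,.09],R),(tr(.018,0,.13),Q),(tr(.018,0,.043),Q),])
E
```

```text
t 10.8 p [ 0.3685 -0.1279  0.1117] F [-0.1  0.3 -0.7] w 0.144 q [-0.61  0.17  0.88  2.04 -0.1   1.25  0.2 ] 
R [[0.957, -0.131, -0.257], [-0.126, -0.991, 0.034], [-0.259, -0.0, -0.966]]
2 rows to [ 0.369 -0.128  0.202]
8 rows to [ 0.451 -0.33   0.13 ]
10 rows to [ 0.451 -0.33   0.043]
xyz [[-12, 0, -43], [-11, 0, -44], [20, 32, 7], [21, 31, 8], [21, 31, 8], [22, 30, 10], [21, 30, 10], [22, 29, 11], [0, 0, 43], [0, 0, 44]]
ang [[0.0, 0.0, 0.0], [0.0, 0.0, 0.0], [0.2, 2.5, 1.3], [0.1, 2.5, 1.2], [0.2, 2.5, 1.3], [0.2, 2.5, 1.2], [0.1, 2.5, 1.3], [0.2, 2.5, 1.2], [0.0, 0.0, 0.0], [0.0, 0.0, 0.0]]
```

Emit:
{"api": "servo_tool", "payload": {"fingers": [-1, -1, -1, -1, -1, -1, -1, -1, -1, -1], "xyz": [[-12, 0, -43], [-11, 0, -44], [20, 32, 7], [21, 31, 8], [21, 31, 8], [22, 30, 10], [21, 30, 10], [22, 29, 11], [0, 0, 30], [0, 0, 0]], "angular": [[0, 0, 0], [0, 0, 0], [0.2, 2.5, 1.3], [0.1, 2.5, 1.2], [0.2, 2.5, 1.3], [0.2, 2.5, 1.2], [0.1, 2.5, 1.3], [0.2, 2.5, 1.2], [0, 0, 0], [0, 0, 0]]}}

```text
time: 11.75
eef_pos: [0.449, -0.3297, 0.0969]
tcp_rot: [[0.965, -0.261, -0.005], [-0.261, -0.965, 0.001], [-0.006, -0.0, -1.0]]
force: [0.4, 0.6, -0.7]
grip_width: 0.152
```

```bash
python3 - <<'E'
from h import *
st()
plan([(tr(.018,0,.042),tool(TY))])
E
```

```text
t 11.8 p [ 0.449  -0.3297  0.0969] F [ 0.4  0.6 -0.7] w 0.152 q [-0.2   0.44  0.92  1.84 -0.4   1.06  0.61] 
R [[0.965, -0.261, -0.005], [-0.261, -0.965, 0.001], [-0.006, -0.0, -1.0]]
2 rows to [ 0.451 -0.33   0.042]
xyz [[1, 0, 27], [1, 0, 28]]
ang [[0.0, 0.2, 0.0], [0.0, 0.1, 0.0]]
```

Emit:
{"api": "servo_tool", "payload": {"fingers": [-1, -1, -1, -0.6, -0.6, -0.6, -0.6, -0.6, -0.6], "xyz": [[1, 0, 27], [1, 0, 27], [0, 0, 0], [0, 0, 0], [0, 0, 0], [0, 0, 0], [0, 0, -20], [0, 0, -40], [0, 0, -40]], "angular": [[0, 0.2, 0], [0, 0.1, 0], [0, 0, 0], [0, 0, 0], [0, 0, 0], [0, 0, 0], [0, 0, 0], [0, 0, 0], [0, 0, 0]]}}

```text
time: 12.65
eef_pos: [0.4523, -0.3306, 0.1479]
tcp_rot: [[0.966, -0.26, 0.005], [-0.26, -0.966, -0.002], [0.005, 0.0, -1.0]]
force: [0.8, -0.6, 1.2]
grip_width: 0.192
```

```bash
python3 - <<'E'
from h import *
st()
R=tool(-7.5,0);a=np.array((.4535,-.1385,.113))
plan([(tr(.018,0,.18),tool(TY)),((.4535,-.1385,.20),R)])
E
```

```text
t 12.7 p [ 0.4523 -0.3306  0.1479] F [ 0.8 -0.6  1.2] w 0.192 q [-0.25  0.38  0.97  1.79 -0.34  1.15  0.57] 
R [[0.966, -0.26, 0.005], [-0.26, -0.966, -0.002], [0.005, 0.0, -1.0]]
1 rows to [ 0.451 -0.33   0.18 ]
6 rows to [ 0.454 -0.138  0.2  ]
xyz [[-2, 0, -32], [-9, -37, -4], [-9, -38, -4], [-7, -37, -4], [-6, -38, -4], [-6, -38, -4]]
ang [[0.0, -0.3, 0.0], [0.0, 0.0, -1.5], [0.0, 0.0, -1.5], [0.0, 0.0, -1.5], [0.0, 0.0, -1.6], [0.0, 0.0, -1.5]]
```

Emit:
{"api": "servo_tool", "payload": {"fingers": [-0.6, -0.1, -0.1, -0.1, -0.1, -0.1, -0.1, -0.1], "xyz": [[-2, 0, -32], [-9, -37, -4], [-9, -38, -4], [-7, -37, -4], [-6, -38, -4], [-6, -38, -4], [0, 0, 0], [0, 0, 0]], "angular": [[0, -0.3, 0], [0, 0, -1.5], [0, 0, -1.5], [0, 0, -1.5], [0, 0, -1.6], [0, 0, -1.5], [0, 0, 0], [0, 0, 0]]}}

```text
time: 13.45
eef_pos: [0.4539, -0.1376, 0.1988]
tcp_rot: [[0.992, -0.128, 0.002], [-0.128, -0.992, 0.001], [0.002, -0.001, -1.0]]
force: [0.7, -0.7, 0.3]
grip_width: 0.447
```

```bash
python3 - <<'E'
from h import *
st()
plan([((.4525,-.1375,.113),tool(-7.5))])
p=read_camera("top");w=pts(p)
print([(np.round(d["location"],4).tolist(),round(d["conf"],2)) for d in place_of(p,"plunger_0")][:6])
print("cover",[(np.round(d["location"],4).tolist(),round(d["conf"],2)) for d in place_of(p,"cover")][:6])
E
```

```text
t 13.4 p [ 0.4539 -0.1376  0.1988] F [ 0.7 -0.7  0.3] w 0.447 q [-0.73 -0.02  0.95  1.94  0.01  1.21  0.08] 
R [[0.992, -0.128, 0.002], [-0.128, -0.992, 0.001], [0.002, -0.001, -1.0]]
2 rows to [ 0.452 -0.138  0.113]
xyz [[-1, 0, 43], [0, 0, 43]]
ang [[0.0, -0.1, 0.1], [-0.1, 0.0, 0.0]]
[([0.4251, -0.3271, 0.0204], 0.59), ([0.4568, -0.3324, 0.0179], 0.47)]
cover [([0.5546, -0.351, 0.0479], 0.96)]
```

Two plungers lie in the tray, at local x of about -8 and +24 mm. Next is the rear-right one.

Emit:
{"api": "servo_tool", "payload": {"fingers": [-0.1, -0.1, -0.1, -0.1, -1, -1, -1, -1, -1, -1], "xyz": [[-1, 0, 43], [0, 0, 23], [0, 0, 20], [0, 0, 0], [0, 0, 0], [0, 0, 0], [0, 0, 0], [0, 0, 0], [0, 0, 0], [0, 0, 0]], "angular": [[0, 0, 0], [0, 0, 0], [0, 0, 0], [0, 0, 0], [0, 0, 0], [0, 0, 0], [0, 0, 0], [0, 0, 0], [0, 0, 0], [0, 0, 0]]}}

```text
time: 14.6
eef_pos: [0.4529, -0.1381, 0.1125]
tcp_rot: [[0.992, -0.13, 0.001], [-0.13, -0.992, 0.0], [0.001, -0.0, -1.0]]
force: [-2.1, 0.6, 6.5]
grip_width: 0.149
```

Emit:
{"api": "servo_tool", "payload": {"fingers": [-1, -1, -1, -1, -1, -1, -1], "xyz": [[-4, 0, 0], [-4, 0, 0], [-4, 0, 0], [-4, 0, 0], [-4, 0, 0], [-3, 0, 0], [0, 0, 0]], "angular": [[0, 0, 0], [0, 0, 0], [0, 0, 0], [0, 0, 0], [0, 0, 0], [0, 0, 0], [0, 0, 0]]}}

```text
time: 15.3
eef_pos: [0.4292, -0.135, 0.1118]
tcp_rot: [[0.992, -0.13, -0.0], [-0.13, -0.992, 0.0], [-0.0, -0.0, -1.0]]
force: [-0.6, 0.1, -1.1]
grip_width: 0.153
```

```bash
python3 - <<'E'
from h import *
st()
s=state();p=s["eef_pos"];R=s["tcp_rot"];Q=tool(TY)
plan([(p+[0,0,.09],R),(tr(.008,0,.10),Q)])
E
```

```text
t 15.3 p [ 0.4292 -0.135   0.1118] F [-0.6  0.1 -1.1] w 0.153 q [-0.72  0.06  0.97  2.1  -0.06  1.01  0.15] 
R [[0.992, -0.13, -0.0], [-0.13, -0.992, 0.0], [-0.0, -0.0, -1.0]]
2 rows to [ 0.429 -0.135  0.202]
7 rows to [ 0.441 -0.328  0.1  ]
xyz [[0, 0, -45], [0, 0, -45], [7, 38, 20], [9, 38, 21], [9, 37, 20], [10, 37, 20], [12, 37, 21]]
ang [[0.0, 0.0, 0.0], [0.0, 0.0, 0.0], [0.0, 0.0, 1.5], [0.0, 0.0, 1.6], [0.0, 0.0, 1.5], [0.0, 0.0, 1.5], [0.0, 0.0, 1.5]]
```

Emit:
{"api": "servo_tool", "payload": {"fingers": [-1, -1, -1, -1, -1, -1, -1, -1, -1], "xyz": [[0, 0, -45], [0, 0, -45], [2, 38, 20], [4, 38, 21], [4, 37, 20], [5, 37, 20], [5, 37, 21], [0, 0, 0], [0, 0, 0]], "angular": [[0, 0, 0], [0, 0, 0], [0, 0, 1.5], [0, 0, 1.6], [0, 0, 1.5], [0, 0, 1.5], [0, 0, 1.5], [0, 0, 0], [0, 0, 0]]}}

```text
time: 16.2
eef_pos: [0.4141, -0.3239, 0.0993]
tcp_rot: [[0.965, -0.263, -0.002], [-0.263, -0.965, -0.001], [-0.002, 0.001, -1.0]]
force: [-0.1, 0.1, -1.1]
grip_width: 0.149
```

```bash
python3 - <<'E'
from h import *
st()
plan([(tr(-.018,0,.042),tool(TY))])
E
```

```text
t 16.2 p [ 0.4141 -0.3239  0.0993] F [-0.1  0.1 -1.1] w 0.149 q [-0.31  0.41  1.06  1.92 -0.41  1.05  0.66] 
R [[0.965, -0.263, -0.002], [-0.263, -0.965, -0.001], [-0.002, 0.001, -1.0]]
2 rows to [ 0.416 -0.321  0.042]
xyz [[0, -2, 29], [1, -2, 28]]
ang [[0.0, 0.1, -0.1], [0.1, 0.0, 0.0]]
```

Emit:
{"api": "servo_tool", "payload": {"fingers": [-1, -1, -1, -0.6, -0.6, -0.6, -0.6, -0.6, -0.6], "xyz": [[1, -2, 28], [1, -2, 28], [0, 0, 0], [0, 0, 0], [0, 0, 0], [0, 0, 0], [0, 0, -20], [0, 0, -40], [0, 0, -50]], "angular": [[0, 0, 0], [0, 0, 0], [0, 0, 0], [0, 0, 0], [0, 0, 0], [0, 0, 0], [0, 0, 0], [0, 0, 0], [0, 0, 0]]}}

```text
time: 17.1
eef_pos: [0.4175, -0.3188, 0.1549]
tcp_rot: [[0.966, -0.26, -0.002], [-0.26, -0.966, 0.0], [-0.002, 0.0, -1.0]]
force: [1.8, -0.5, 1.4]
grip_width: 0.2
```

```bash
python3 - <<'E'
from h import *
st()
plan([(tr(-.018,0,.19),tool(TY)),((.462,-.064,.20),tool(-7.5))])
E
```

```text
t 17.1 p [ 0.4175 -0.3188  0.1549] F [ 1.8 -0.5  1.4] w 0.200 q [-0.4   0.32  1.14  1.87 -0.32  1.15  0.59] 
R [[0.966, -0.26, -0.002], [-0.26, -0.966, 0.0], [-0.002, 0.0, -1.0]]
1 rows to [ 0.416 -0.321  0.19 ]
7 rows to [ 0.462 -0.064  0.2  ]
xyz [[-1, 2, -35], [-4, -43, -2], [-2, -44, -1], [-2, -43, -2], [-1, -43, -2], [0, -44, -1], [1, -43, -2]]
ang [[0.0, 0.1, 0.0], [0.0, 0.0, -1.3], [0.0, 0.0, -1.2], [0.0, 0.0, -1.3], [0.0, 0.0, -1.2], [0.0, 0.0, -1.3], [0.0, 0.0, -1.3]]
```

Emit:
{"api": "servo_tool", "payload": {"fingers": [-0.6, -0.1, -0.1, -0.1, -0.1, -0.1, -0.1, -0.1, -0.1], "xyz": [[-1, 2, -35], [-4, -43, -2], [-2, -44, -1], [-2, -43, -2], [-1, -43, -2], [0, -44, -1], [1, -43, -2], [0, 0, 0], [0, 0, 0]], "angular": [[0, 0.1, 0], [0, 0, -1.3], [0, 0, -1.2], [0, 0, -1.3], [0, 0, -1.2], [0, 0, -1.3], [0, 0, -1.3], [0, 0, 0], [0, 0, 0]]}}

```text
time: 18.0
eef_pos: [0.4628, -0.0643, 0.1993]
tcp_rot: [[0.992, -0.128, 0.002], [-0.128, -0.992, -0.0], [0.002, 0.0, -1.0]]
force: [-0.2, -1.3, 0.3]
grip_width: 0.449
```

```bash
python3 - <<'E'
from h import *
st()
plan([((.462,-.065,.113),tool(-7.5))])
p=read_camera("top");w=pts(p)
print([(np.round(d["location"],4).tolist(),round(d["conf"],2)) for d in place_of(p,"plunger_0")][:6])
cv2.imwrite("pics/s6.png",cv2.resize(p["image"][120:300,200:420],None,fx=3.2,fy=3.2,interpolation=cv2.INTER_CUBIC))
E
```

```text
t 18.0 p [ 0.4628 -0.0643  0.1993] F [-0.2 -1.3  0.3] w 0.449 q [-1.03 -0.07  1.06  1.96  0.06  1.21 -0.12] 
R [[0.992, -0.128, 0.002], [-0.128, -0.992, -0.0], [0.002, 0.0, -1.0]]
2 rows to [ 0.462 -0.065  0.113]
xyz [[0, 0, 43], [-1, 1, 43]]
ang [[0.0, -0.1, 0.1], [0.0, 0.0, 0.0]]
[([0.4247, -0.3246, 0.0208], 0.7), ([0.4573, -0.3321, 0.0148], 0.48), ([0.3944, -0.3159, 0.0189], 0.44), ([0.4281, -0.096, 0.0016], 0.18)]
```

View pics/s6.png

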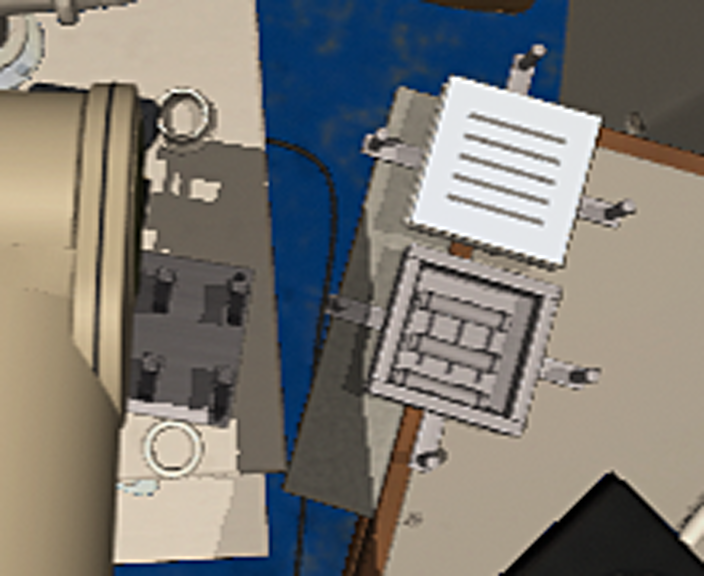

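Emit:
{"api": "servo_tool", "payload": {"fingers": [-0.1, -0.1, -0.1, -0.1, -1, -1, -1, -1, -1, -1], "xyz": [[-1, 0, 43], [0, 0, 23], [0, 0, 20], [0, 0, 0], [0, 0, 0], [0, 0, 0], [0, 0, 0], [0, 0, 0], [0, 0, 0], [0, 0, 0]], "angular": [[0, 0, 0], [0, 0, 0], [0, 0, 0], [0, 0, 0], [0, 0, 0], [0, 0, 0], [0, 0, 0], [0, 0, 0], [0, 0, 0], [0, 0, 0]]}}

```text
time: 19.1
eef_pos: [0.4623, -0.0646, 0.1134]
tcp_rot: [[0.992, -0.129, 0.003], [-0.129, -0.992, -0.0], [0.003, -0.0, -1.0]]
force: [-0.7, -0.2, 5.7]
grip_width: 0.147
```

Emit:
{"api": "servo_tool", "payload": {"fingers": [-1, -1, -1, -1, -1, -1, -1], "xyz": [[-4, 0, 0], [-4, 0, 0], [-4, 0, 0], [-4, 0, 0], [-4, 0, 0], [-3, 0, 0], [0, 0, 0]], "angular": [[0, 0, 0], [0, 0, 0], [0, 0, 0], [0, 0, 0], [0, 0, 0], [0, 0, 0], [0, 0, 0]]}}

```text
time: 19.8
eef_pos: [0.4384, -0.0615, 0.1127]
tcp_rot: [[0.992, -0.13, 0.001], [-0.13, -0.992, 0.0], [0.001, -0.0, -1.0]]
force: [1.0, 0.4, -0.8]
grip_width: 0.145
```

```bash
python3 - <<'E'
from h import *
st()
s=state();p=s["eef_pos"];R=s["tcp_rot"];Q=tool(TY)
plan([(p+[0,0,.09],R),(tr(.006,0,.10),Q)])
E
```

```text
t 19.8 p [ 0.4384 -0.0615  0.1127] F [ 1.   0.4 -0.8] w 0.145 q [-1.04  0.03  1.12  2.12 -0.03  1.01 -0.04] 
R [[0.992, -0.13, 0.001], [-0.13, -0.992, 0.0], [0.001, -0.0, -1.0]]
2 rows to [ 0.438 -0.062  0.203]
9 rows to [ 0.439 -0.327  0.1  ]
xyz [[0, 0, -45], [0, 0, -45], [5, 38, 15], [6, 37, 14], [6, 38, 15], [7, 37, 15], [8, 37, 14], [9, 37, 15], [9, 37, 15]]
ang [[0.0, 0.0, 0.0], [0.0, 0.0, 0.0], [0.0, 0.0, 1.1], [0.0, 0.0, 1.1], [0.0, 0.0, 1.1], [0.0, 0.0, 1.1], [0.0, -0.1, 1.1], [0.0, 0.0, 1.1], [0.0, 0.0, 1.1]]
```

Emit:
{"api": "servo_tool", "payload": {"fingers": [-1, -1, -1, -1, -1, -1, -1, -1, -1, -1, -1], "xyz": [[0, 0, -45], [0, 0, -45], [5, 38, 15], [6, 37, 14], [6, 38, 15], [7, 37, 15], [8, 37, 14], [9, 37, 15], [9, 37, 15], [0, 0, 0], [0, 0, 0]], "angular": [[0, 0, 0], [0, 0, 0], [0, 0, 1.1], [0, 0, 1.1], [0, 0, 1.1], [0, 0, 1.1], [0, 0, 1.1], [0, 0, 1.1], [0, 0, 1.1], [0, 0, 0], [0, 0, 0]]}}

```text
time: 20.9
eef_pos: [0.4393, -0.3018, 0.1104]
tcp_rot: [[0.968, -0.252, -0.003], [-0.252, -0.968, 0.001], [-0.003, 0.0, -1.0]]
force: [-0.3, 0.4, 0.0]
grip_width: 0.148
```

```bash
python3 - <<'E'
from h import *
st()
plan([(tr(.008,0,.042),tool(TY))])
E
```

```text
t 20.9 p [ 0.4393 -0.3018  0.1104] F [-0.3  0.4  0. ] w 0.148 q [-0.4   0.44  1.11  1.9  -0.44  1.09  0.64] 
R [[0.968, -0.252, -0.003], [-0.252, -0.968, 0.001], [-0.003, 0.0, -1.0]]
2 rows to [ 0.441 -0.328  0.042]
xyz [[4, 12, 34], [4, 13, 34]]
ang [[0.0, 0.1, 0.3], [0.0, 0.1, 0.2]]
```

Emit:
{"api": "servo_tool", "payload": {"fingers": [-1, -1, -1, -1, -1, -0.6, -0.6, -0.6, -0.6, -0.6, -0.6, -0.6], "xyz": [[8, 25, 0], [0, 0, 0], [0, 0, 34], [0, 0, 34], [0, 0, 0], [0, 0, 0], [0, 0, 0], [0, 0, 0], [0, 0, 0], [0, 0, -20], [0, 0, -40], [0, 0, -40]], "angular": [[0, 0, 0.5], [0, 0, 0], [0, 0, 0], [0, 0, 0], [0, 0, 0], [0, 0, 0], [0, 0, 0], [0, 0, 0], [0, 0, 0], [0, 0, 0], [0, 0, 0], [0, 0, 0]]}}

```text
time: 22.1
eef_pos: [0.4416, -0.3262, 0.144]
tcp_rot: [[0.966, -0.257, -0.003], [-0.257, -0.966, 0.002], [-0.003, -0.001, -1.0]]
force: [0.6, 0.4, 0.3]
grip_width: 0.198
```

```bash
python3 - <<'E'
from h import *
st()
plan([((.42,-.22,.30),tool(-15))])
E
```

```text
t 22.1 p [ 0.4416 -0.3262  0.144 ] F [0.6 0.4 0.3] w 0.198 q [-0.36  0.43  1.13  1.82 -0.42  1.16  0.65] 
R [[0.966, -0.257, -0.003], [-0.257, -0.966, 0.002], [-0.003, -0.001, -1.0]]
5 rows to [ 0.42 -0.22  0.3 ]
xyz [[-10, -19, -31], [-9, -20, -31], [-10, -19, -31], [-10, -20, -32], [-9, -19, -31]]
ang [[0.0, 0.0, 0.0], [0.0, 0.1, 0.0], [0.0, 0.0, 0.1], [0.0, 0.0, 0.0], [0.0, 0.1, 0.0]]
```

Emit:
{"api": "servo_tool", "payload": {"fingers": [-0.6, -0.6, -0.6, -0.6, -0.6, 0.2, 0.4], "xyz": [[-10, -19, -31], [-9, -20, -31], [-10, -19, -31], [-10, -20, -32], [-9, -19, -31], [0, -40, 0], [0, -40, 0]], "angular": [[0, 0, 0], [0, 0, 0], [0, 0, 0], [0, 0, 0], [0, 0, 0], [0, 0, 0], [0, 0, 0]]}}

```text
time: 22.8
eef_pos: [0.4428, -0.1469, 0.2916]
tcp_rot: [[0.967, -0.255, 0.001], [-0.255, -0.967, 0.009], [-0.001, -0.009, -1.0]]
force: [0.5, 0.2, -0.7]
grip_width: 0.302
```

```bash
cat >> h.py <<'E'
def loc(p):
    a=np.radians(TY);d=np.array(p[:2])-TC
    return np.round([1000*(d[0]*np.cos(a)+d[1]*np.sin(a)),1000*(-d[0]*np.sin(a)+d[1]*np.cos(a))],1)
def cover(p,near):
    w=pts(p);q=p["image"].min(-1)>120
    u=(w[...,2]>.055)&(w[...,2]<.068)&q&(np.hypot(w[...,0]-near[0],w[...,1]-near[1])<.084)
    u=cv2.morphologyEx(u.astype(np.uint8),cv2.MORPH_CLOSE,np.ones((5,5)))
    u=cv2.morphologyEx(u,cv2.MORPH_OPEN,np.ones((7,7)))>0
    c,s,a=cv2.minAreaRect((w[u][:,:2]*1000).astype(np.float32));c=np.array(c)/1000
    print("cover",np.round(c,4),"local",loc(c),"size",np.round(s,1),"yaw",round(a-90 if a>45 else a,1),"z",np.round(np.percentile(w[u][:,2],[5,50,95]),4))
E
python3 - <<'E'
from h import *
st()
p=read_camera("top");w=pts(p)
print([(np.round(d["location"],4).tolist(),round(d["conf"],2),loc(d["location"])) for d in place_of(p,"plunger_0")][:6])
d=place_of(p,"cover");print(d[0]["location"],d[0]["conf"]);cover(p,d[0]["location"])
cv2.imwrite("pics/s7.png",cv2.resize(p["image"][120:300,200:420],None,fx=3.2,fy=3.2,interpolation=cv2.INTER_CUBIC))
E
```

```text
t 22.8 p [ 0.4428 -0.1469  0.2916] F [ 0.5  0.2 -0.7] w 0.302 q [-0.9  -0.2   1.02  1.82  0.16  1.43 -0.17] 
R [[0.967, -0.255, 0.001], [-0.255, -0.967, 0.009], [-0.001, -0.009, -1.0]]
[([0.4332, -0.323, 0.0014], 0.69, array([-0.7,  2.4])), ([0.4342, -0.3252, 0.0218], 0.67, array([0.9, 0.6])), ([0.4192, -0.3257, 0.0186], 0.64, array([-13.5,  -3.8])), ([0.457, -0.3312, 0.0171], 0.52, array([24.5,  0.7])), ([0.3968, -0.3146, 0.0195], 0.46, array([-38.,   1.]))]
[0.5551, -0.3524, 0.0502] 0.95
cover [ 0.5528 -0.3521] local [122.4   5.5] size [108.7 109.9] yaw -15.2 z [nan nan nan]
```

View pics/s7.png

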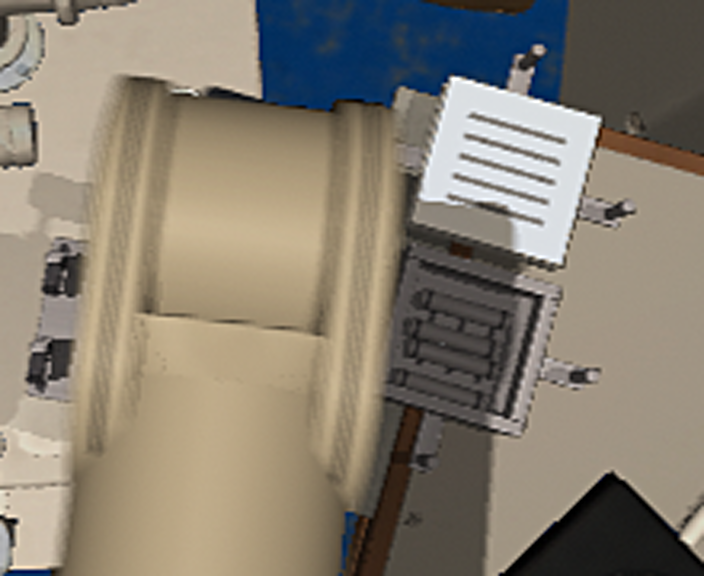

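```bash
python3 - <<'E'
from h import *
Q=tool(TY+90)
plan([(tr(.15,.05,.25),Q),(tr(.195,.0055,.16),Q)])
E
```

```text
12 rows to [ 0.591 -0.316  0.25 ]
15 rows to [ 0.623 -0.371  0.16 ]
xyz [[16, 11, 3], [14, 12, 3], [12, 15, 4], [10, 15, 3], [8, 17, 3], [6, 18, 3], [4, 19, 4], [1, 19, 3], [-1, 18, 3], [-4, 19, 4], [-6, 18, 3], [-9, 16, 3], [-15, 15, 30], [-14, 15, 30], [-15, 15, 30]]
ang [[0.0, 0.0, -7.4], [-0.1, 0.0, -7.5], [0.0, 0.0, -7.4], [0.0, 0.0, -7.5], [-0.1, 0.0, -7.4], [0.0, 0.0, -7.5], [0.0, 0.0, -7.4], [-0.1, 0.0, -7.5], [0.0, 0.0, -7.4], [0.0, 0.0, -7.5], [-0.1, 0.0, -7.4], [0.0, 0.0, -7.5], [0.0, 0.0, 0.0], [0.0, 0.0, 0.0], [0.0, 0.0, 0.0]]
```

Emit:
{"api": "servo_tool", "payload": {"fingers": [0.6, 0.6, 0.6, 0.6, 0.6, 0.6, 0.6, 0.6, 0.6, 0.6, 0.6, 0.6], "xyz": [[16, 11, 3], [14, 12, 3], [12, 15, 4], [10, 15, 3], [8, 17, 3], [6, 18, 3], [4, 19, 4], [1, 19, 3], [-1, 18, 3], [-4, 19, 4], [-6, 18, 3], [-9, 16, 3]], "angular": [[0, 0, -7.4], [0, 0, -7.5], [0, 0, -7.4], [0, 0, -7.5], [0, 0, -7.4], [0, 0, -7.5], [0, 0, -7.4], [0, 0, -7.5], [0, 0, -7.4], [0, 0, -7.5], [0, 0, -7.4], [0, 0, -7.5]]}}

```text
time: 24.15
eef_pos: [0.5783, -0.3205, 0.2502]
tcp_rot: [[0.305, 0.952, -0.007], [0.952, -0.305, 0.005], [0.002, -0.008, -1.0]]
force: [-0.7, -0.8, -0.5]
grip_width: 0.804
```

Emit:
{"api": "servo_tool", "payload": {"fingers": [0.6, 0.6, 0.6, 0.6, 0.6], "xyz": [[-15, 15, 30], [-14, 15, 30], [-15, 15, 30], [0, 0, 0], [0, 0, 0]], "angular": [[0, 0, 0], [0, 0, 0], [0, 0, 0], [0, 0, 0], [0, 0, 0]]}}

```text
time: 24.65
eef_pos: [0.6062, -0.3751, 0.1597]
tcp_rot: [[0.31, 0.951, -0.008], [0.951, -0.31, 0.005], [0.002, -0.009, -1.0]]
force: [-0.0, 0.4, 0.9]
grip_width: 0.797
```

```bash
python3 - <<'E'
from h import *
st();print(loc(state()["eef_pos"]))
plan([(tr(.195,.0055,.07),tool(TY+90))])
p=read_camera("scene");cv2.imwrite("pics/s8.png",cv2.resize(p["image"][130:320,220:440],None,fx=3,fy=3,interpolation=cv2.INTER_CUBIC))
d=place_of(p,"cover");print(d[0]["location"],d[0]["conf"])
E
```

```text
t 24.6 p [ 0.6062 -0.3751  0.1597] F [-0.   0.4  0.9] w 0.797 q [-0.01  0.7   0.81  1.32 -0.5   1.34  2.05] 
R [[0.31, 0.951, -0.008], [0.951, -0.31, 0.005], [0.002, -0.009, -1.0]]
[179.9  -2.9]
3 rows to [ 0.623 -0.371  0.07 ]
xyz [[3, 5, 30], [3, 5, 30], [3, 5, 30]]
ang [[-0.2, 0.0, -1.0], [-0.1, -0.1, -1.0], [-0.2, 0.0, -1.0]]
[0.5567, -0.3514, 0.048] 0.8
```

View pics/s8.png

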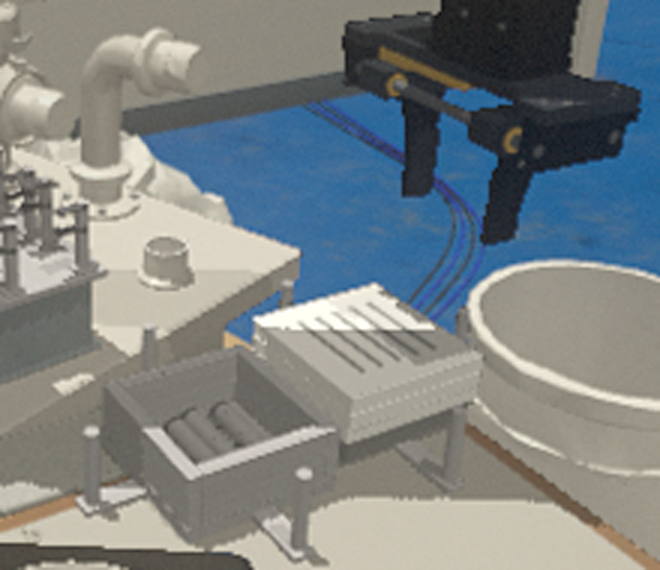

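Emit:
{"api": "servo_tool", "payload": {"fingers": [0.6, 0.6, 0.6], "xyz": [[9, 15, 0], [0, 0, 0], [0, 0, 0]], "angular": [[-0.4, 0, -3], [0, 0, 0], [0, 0, 0]]}}

```text
time: 25.05
eef_pos: [0.6244, -0.3696, 0.1611]
tcp_rot: [[0.259, 0.966, 0.002], [0.966, -0.259, 0.003], [0.004, 0.001, -1.0]]
force: [0.3, -0.7, -0.4]
grip_width: 0.801
```

```bash
python3 - <<'E'
from h import *
st();print(loc(state()["eef_pos"]))
plan([(tr(.195,.0055,.07),tool(TY+90))])
E
```

```text
t 25.1 p [ 0.6244 -0.3696  0.1611] F [ 0.3 -0.7 -0.4] w 0.801 q [-0.    0.72  0.79  1.28 -0.5   1.34  2.08] 
R [[0.259, 0.966, 0.002], [0.966, -0.259, 0.003], [0.004, 0.001, -1.0]]
[196.1   7.2]
3 rows to [ 0.623 -0.371  0.07 ]
xyz [[-1, 0, 30], [0, -1, 31], [-1, 0, 30]]
ang [[0.0, -0.1, 0.0], [0.0, 0.0, 0.1], [0.0, -0.1, 0.0]]
```

Descend behind the far edge, then begin a slow push, slanted slightly to -y.

Emit:
{"api": "servo_tool", "payload": {"fingers": [0.6, 0.6, 0.6, 0.6, 0.6], "xyz": [[-1, 0, 30], [-1, 0, 30], [0, 0, 20], [0, 0, 11], [0, 0, 0]], "angular": [[0, 0, 0], [0, 0, 0], [0, 0, 0], [0, 0, 0], [0, 0, 0]]}}

```text
time: 25.55
eef_pos: [0.6228, -0.3713, 0.068]
tcp_rot: [[0.259, 0.966, -0.001], [0.966, -0.259, 0.004], [0.004, -0.002, -1.0]]
force: [0.0, -0.2, -0.2]
grip_width: 0.801
```

Emit:
{"api": "servo_tool", "payload": {"fingers": [0.6, 0.6, 0.6, 0.6, 0.6, 0.6], "xyz": [[0, -5, 0], [0, -5, 0], [0, -5, 0], [0, -5, 0], [0, -5, 0], [0, 0, 0]], "angular": [[0, 0, 0], [0, 0, 0], [0, 0, 0], [0, 0, 0], [0, 0, 0], [0, 0, 0]]}}

```text
time: 26.15
eef_pos: [0.5988, -0.3651, 0.0691]
tcp_rot: [[0.259, 0.966, 0.001], [0.966, -0.259, 0.004], [0.004, -0.001, -1.0]]
force: [-0.5, 0.1, -0.8]
grip_width: 0.801
```

```bash
python3 - <<'E'
from h import *
st();print(loc(state()["eef_pos"]))
p=read_camera("scene");cv2.imwrite("pics/s9.png",cv2.resize(p["image"][130:320,220:440],None,fx=3,fy=3,interpolation=cv2.INTER_CUBIC))
E
```

```text
t 26.1 p [ 0.5988 -0.3651  0.0691] F [-0.5  0.1 -0.8] w 0.801 q [-0.01  0.75  0.75  1.44 -0.53  1.17  2.13] 
R [[0.259, 0.966, 0.001], [0.966, -0.259, 0.004], [0.004, -0.001, -1.0]]
[170.2   4.9]
```

View pics/s9.png

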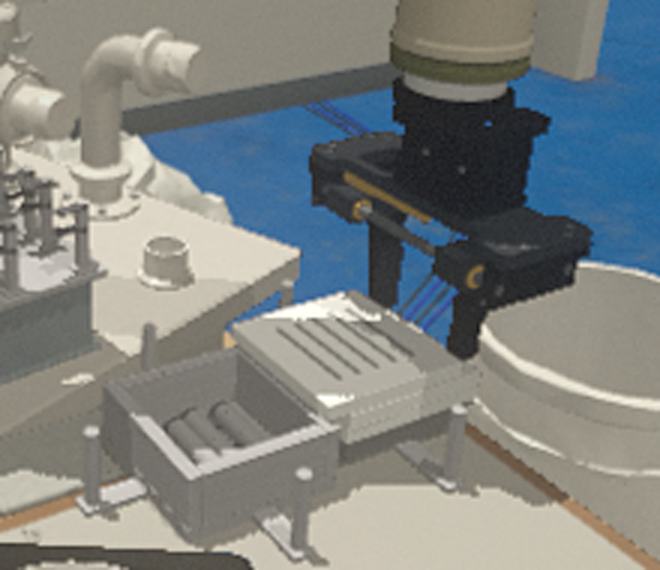

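Emit:
{"api": "servo_tool", "payload": {"fingers": [0.6, 0.6, 0.6, 0.6, 0.6, 0.6, 0.6, 0.6, 0.6, 0.6, 0.6, 0.6], "xyz": [[-1, -8, 0], [0, -8, 0], [-1, -8, 0], [0, -8, 0], [-1, -8, 0], [0, -8, 0], [-1, -8, 0], [0, -8, 0], [-1, -8, 0], [0, -8, 0], [-1, -8, 0], [0, 0, 0]], "angular": [[0, 0, 0], [0, 0, 0], [0, 0, 0], [0, 0, 0], [0, 0, 0], [0, 0, 0], [0, 0, 0], [0, 0, 0], [0, 0, 0], [0, 0, 0], [0, 0, 0], [0, 0, 0]]}}

```text
time: 27.4
eef_pos: [0.5118, -0.3483, 0.0689]
tcp_rot: [[0.26, 0.966, 0.0], [0.966, -0.26, 0.004], [0.004, -0.001, -1.0]]
force: [0.1, -0.0, 0.8]
grip_width: 0.799
```

```bash
python3 - <<'E'
from h import *
st();print(loc(state()["eef_pos"]))
for n in("scene","top"):
    p=read_camera(n)
    d=place_of(p,"cover");print([(loc(e["location"]),np.round(e["location"],3),e["conf"]) for e in d])
    if d: cover(p,d[0]["location"])
    if n=="top":cv2.imwrite("pics/s10.png",cv2.resize(p["image"][120:300,260:420],None,fx=3.2,fy=3.2,interpolation=cv2.INTER_CUBIC))
E
```

```text
t 27.4 p [ 0.5118 -0.3483  0.0689] F [ 0.1 -0.   0.8] w 0.799 q [-0.08  0.59  0.8   1.69 -0.48  1.07  2.19] 
R [[0.26, 0.966, 0.0], [0.966, -0.26, 0.004], [0.004, -0.001, -1.0]]
[81.8 -1.5]
[(array([15.6,  0.8]), array([ 0.448, -0.329,  0.045]), 0.8)]
cover [nan nan] local [nan nan] size [0. 0.] yaw 0.0 z [nan nan nan]
[]
```

View pics/s10.png

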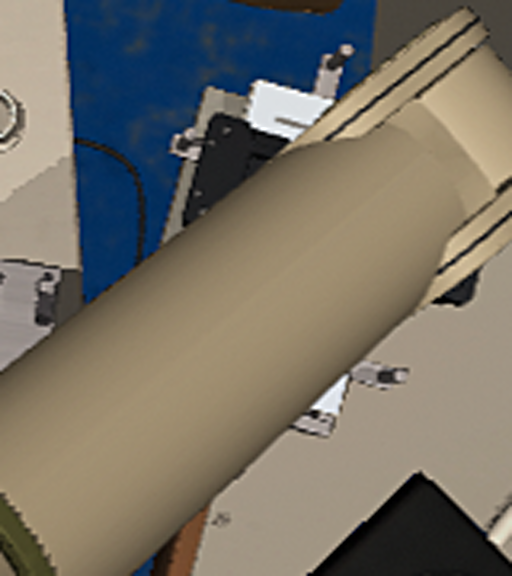

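Emit:
{"api": "servo_tool", "payload": {"fingers": [0.6, 0.6, 0.6, 0.6, 0.6, 0.6, 0.6, 0.6, 0.6, 0.6], "xyz": [[0, -5, 0], [0, -5, 0], [0, -4, 0], [0, -3, 0], [0, 0, 0], [0, 12, 0], [0, 0, -40], [0, 0, -45], [0, 45, -45], [0, 45, -20]], "angular": [[0, 0, 0], [0, 0, 0], [0, 0, 0], [0, 0, 0], [0, 0, 0], [0, 0, 0], [0, 0, 0], [0, 0, 0], [0, 0, 0], [0, 0, 0]]}}

```text
time: 28.6
eef_pos: [0.5864, -0.3691, 0.2138]
tcp_rot: [[0.26, 0.966, 0.005], [0.966, -0.26, 0.003], [0.004, 0.004, -1.0]]
force: [1.5, 0.1, 1.3]
grip_width: 0.806
```

Emit:
{"api": "servo_tool", "payload": {"fingers": [0.6, 0.6, 0.6, 0.6], "xyz": [[40, 20, 0], [40, 20, 0], [40, 10, 0], [0, 0, 0]], "angular": [[0, 0, 0], [0, 0, 0], [0, 0, 0], [0, 0, 0]]}}

```text
time: 29.0
eef_pos: [0.6694, -0.2573, 0.2085]
tcp_rot: [[0.249, 0.969, 0.001], [0.968, -0.249, 0.007], [0.007, -0.001, -1.0]]
force: [0.5, 0.4, -0.5]
grip_width: 0.803
```

```bash
python3 - <<'E'
from h import *
st();print(loc(state()["eef_pos"]))
for n in("scene","top"):
    p=read_camera(n)
    for k in("cover","spare_high","tray"):
        d=place_of(p,k);print(n,k,[(loc(e["location"]),np.round(e["location"],3),e["conf"]) for e in d][:2])
        if k=="cover" and d: cover(p,TC)
    if n=="top":cv2.imwrite("pics/s11.png",cv2.resize(p["image"][120:300,260:420],None,fx=3.2,fy=3.2,interpolation=cv2.INTER_CUBIC))
E
```

```text
t 29.0 p [ 0.6694 -0.2573  0.2085] F [ 0.5  0.4 -0.5] w 0.803 q [-0.18  0.67  0.81  1.25 -0.48  1.42  1.91] 
R [[0.249, 0.969, 0.001], [0.968, -0.249, 0.007], [0.007, -0.001, -1.0]]
[210.2 127.3]
scene cover [(array([ 18.2, -16.7]), array([ 0.446, -0.346,  0.044]), 0.84)]
cover [ 0.4449 -0.3443] local [ 16.2 -15.1] size [111.8 109.7] yaw -12.4 z [nan nan nan]
scene spare_high [(array([124.3,   4.4]), array([ 0.554, -0.354,  0.034]), 0.91)]
scene tray [(array([ 3.9, -1.9]), array([ 0.436, -0.328,  0.001]), 0.73), (array([101.2, 241. ]), array([ 0.594, -0.119, -0.005]), 0.73)]
top cover [(array([ 17.4, -15.3]), array([ 0.446, -0.345,  0.046]), 0.71)]
cover [ 0.4466 -0.3435] local [ 17.6 -13.9] size [108.4 112.5] yaw -12.6 z [nan nan nan]
top spare_high [(array([125. ,   3.7]), array([ 0.555, -0.354,  0.039]), 0.78)]
top tray []
```

View pics/s11.png

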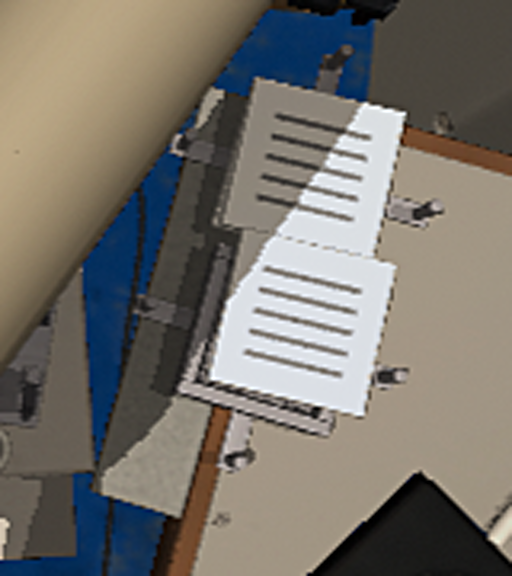

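```bash
python3 - <<'E'
from h import *
Q=tool(TY+90)
plan([(tr(.094,-.0145,.16),Q)])
E
```

```text
5 rows to [ 0.52  -0.364  0.16 ]
xyz [[-26, -23, 10], [-27, -23, 10], [-26, -22, 10], [-27, -23, 10], [-26, -23, 10]]
ang [[0.0, 0.0, 0.0], [0.0, -0.1, 0.0], [0.0, 0.0, 0.0], [0.0, -0.1, 0.0], [0.0, 0.0, 0.0]]
```

Emit:
{"api": "servo_tool", "payload": {"fingers": [0.6, 0.6, 0.6, 0.6, 0.6, 0.6, 0.6], "xyz": [[-26, -23, 10], [-27, -23, 10], [-26, -22, 10], [-27, -23, 10], [-26, -23, 10], [0, 0, 0], [0, 0, 0]], "angular": [[0, 0, 0], [0, 0, 0], [0, 0, 0], [0, 0, 0], [0, 0, 0], [0, 0, 0], [0, 0, 0]]}}

```text
time: 30.1
eef_pos: [0.5199, -0.3639, 0.1594]
tcp_rot: [[0.261, 0.965, 0.001], [0.965, -0.261, 0.004], [0.004, -0.0, -1.0]]
force: [-0.3, 0.6, 0.1]
grip_width: 0.8
```

```bash
python3 - <<'E'
from h import *
st();print(loc(state()["eef_pos"]))
plan([(tr(.094,-.0145,.16),tool(TY+90))])
E
```

```text
t 30.1 p [ 0.5199 -0.3639  0.1594] F [-0.3  0.6  0.1] w 0.800 q [-0.09  0.53  0.86  1.57 -0.42  1.24  2.15] 
R [[0.261, 0.965, 0.001], [0.965, -0.261, 0.004], [0.004, -0.0, -1.0]]
[ 93.7 -14.5]
1 rows to [ 0.52  -0.364  0.16 ]
xyz [[0, 0, -1]]
ang [[0.0, -0.2, 0.0]]
```

Emit:
{"api": "servo_tool", "payload": {"fingers": [0.6, 0.6, 0.6, 0.6, 0.6, 0.6, 0.6, 0.6, 0.6, 0.6, 0.6, 0.6], "xyz": [[0, 0, 40], [0, 0, 30], [0, 0, 20], [0, -5, 0], [0, -5, 0], [0, -5, 0], [0, -5, 0], [0, -5, 0], [0, -4, 0], [0, 0, 0], [0, 10, 0], [0, 0, -45]], "angular": [[0, 0, 0], [0, 0, 0], [0, 0, 0], [0, 0, 0], [0, 0, 0], [0, 0, 0], [0, 0, 0], [0, 0, 0], [0, 0, 0], [0, 0, 0], [0, 0, 0], [0, 0, 0]]}}

```text
time: 31.3
eef_pos: [0.5019, -0.3554, 0.1098]
tcp_rot: [[0.257, 0.966, -0.007], [0.966, -0.257, 0.008], [0.006, -0.009, -1.0]]
force: [1.3, 0.1, 1.0]
grip_width: 0.8
```

```bash
python3 - <<'E'
from h import *
st();print(loc(state()["eef_pos"]))
p=read_camera("scene");cover(p,TC)
plan([(tr(.06,-.03,.2),tool(TY+60)),(tr(.0,-.095,.17),tool(TY))])
E
```

```text
t 31.3 p [ 0.5019 -0.3554  0.1098] F [1.3 0.1 1. ] w 0.800 q [-0.09  0.54  0.84  1.67 -0.44  1.15  2.18] 
R [[0.257, 0.966, -0.007], [0.966, -0.257, 0.008], [0.006, -0.009, -1.0]]
[ 74.1 -10.9]
cover [ 0.4291 -0.3395] local [ -0.3 -14.6] size [109.2 110. ] yaw -14.8 z [nan nan nan]
4 rows to [ 0.483 -0.37   0.2  ]
12 rows to [ 0.408 -0.417  0.17 ]
xyz [[-4, -4, -20], [-4, -4, -20], [-5, -3, -20], [-6, -3, -20], [-11, -2, 4], [-11, -1, 4], [-11, 0, 3], [-11, 2, 4], [-10, 3, 4], [-10, 5, 4], [-10, 6, 3], [-8, 7, 4]]
ang [[0.0, 0.0, 7.5], [0.1, -0.1, 7.6], [0.0, 0.0, 7.5], [0.0, -0.1, 7.5], [0.0, 0.0, 7.5], [0.0, 0.0, 7.5], [0.0, 0.0, 7.5], [0.0, 0.0, 7.5], [0.0, 0.0, 7.5], [0.0, 0.0, 7.5], [0.0, 0.0, 7.5], [0.0, 0.0, 7.5]]
```

Emit:
{"api": "servo_tool", "payload": {"fingers": [0.6, 0.6, 0.6, 0.6, 0.6, 0.6, 0.6, 0.6, 0.6, 0.6, 0.6, 0.6], "xyz": [[-4, -4, -20], [-4, -4, -20], [-5, -3, -20], [-6, -3, -20], [-11, -2, 4], [-11, -1, 4], [-11, 0, 3], [-11, 2, 4], [-10, 3, 4], [-10, 5, 4], [-10, 6, 3], [-8, 7, 4]], "angular": [[0, 0, 7.5], [0, 0, 7.6], [0, 0, 7.5], [0, 0, 7.5], [0, 0, 7.5], [0, 0, 7.5], [0, 0, 7.5], [0, 0, 7.5], [0, 0, 7.5], [0, 0, 7.5], [0, 0, 7.5], [0, 0, 7.5]]}}

```text
time: 32.55
eef_pos: [0.4071, -0.4168, 0.1641]
tcp_rot: [[0.964, -0.265, 0.001], [-0.265, -0.964, 0.003], [0.0, -0.003, -1.0]]
force: [-0.3, -0.5, 0.3]
grip_width: 0.8
```

Emit:
{"api": "servo_tool", "payload": {"fingers": [0.6, 0.6], "xyz": [[0, 0, 0], [0, 0, 0]], "angular": [[0, 0, 0], [0, 0, 0]]}}

```text
time: 32.75
eef_pos: [0.4074, -0.4163, 0.1641]
tcp_rot: [[0.967, -0.256, 0.001], [-0.256, -0.967, 0.003], [-0.0, -0.003, -1.0]]
force: [0.6, 0.5, 0.4]
grip_width: 0.803
```

```bash
python3 - <<'E'
from h import *
st();print(loc(state()["eef_pos"]))
plan([(tr(.0,-.093,.16),tool(TY))])
p=read_camera("scene");cover(p,TC)
E
```

```text
t 32.8 p [ 0.4074 -0.4163  0.1641] F [0.6 0.5 0.4] w 0.803 q [-0.2   0.59  1.26  1.72 -0.59  1.28  0.93] 
R [[0.967, -0.256, 0.001], [-0.256, -0.967, 0.003], [-0.0, -0.003, -1.0]]
[ -1.2 -94.4]
1 rows to [ 0.409 -0.415  0.16 ]
xyz [[1, -1, 4]]
ang [[-0.2, 0.0, 0.2]]
cover [ 0.3971 -0.3367] local [-31.9 -20.2] size [135.7 110. ] yaw 28.6 z [nan nan nan]
```

```bash
python3 - <<'E'
from h import *
for n in("scene","top"):
    p=read_camera(n)
    d=place_of(p,"cover");print(n,[(loc(e["location"]),e["conf"]) for e in d][:2]);cover(p,TC)
    cv2.imwrite(f"pics/x_{n}.png",cv2.resize(p["image"][120:310,220:420],None,fx=2,fy=2))
a=[cv2.imread(f"pics/x_{n}.png") for n in("scene","top")];cv2.imwrite("pics/s12.png",np.hstack(a))
E
```

```text
scene [(array([ -0.9, -13. ]), 0.73), (array([-114.4,  212.8]), 0.52)]
cover [ 0.3969 -0.3362] local [-32.3 -19.8] size [141.8 103.5] yaw 32.7 z [nan nan nan]
top [(array([ -1.8, -14. ]), 0.96), (array([-145.3,  462.4]), 0.67)]
cover [ 0.4559 -0.3256] local [22.   5.8] size [ 77.3 143. ] yaw 23.1 z [nan nan nan]
```

View pics/s12.png

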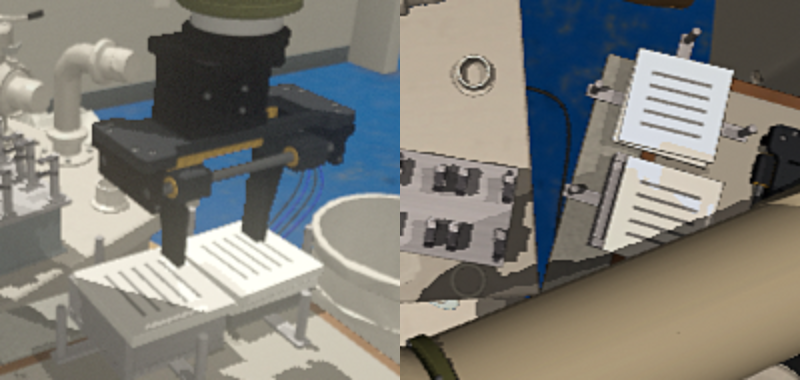

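Emit:
{"api": "servo_tool", "payload": {"fingers": [0.6, 0.6, 0.6, 0.6], "xyz": [[1, 0, 40], [0, 0, 35], [0, 0, 20], [0, 0, 0]], "angular": [[0, 0, 0.2], [0, 0, 0], [0, 0, 0], [0, 0, 0]]}}

```text
time: 33.4
eef_pos: [0.407, -0.4148, 0.0666]
tcp_rot: [[0.965, -0.263, -0.002], [-0.263, -0.965, 0.006], [-0.004, -0.006, -1.0]]
force: [-0.1, 0.2, 0.4]
grip_width: 0.803
```

```bash
python3 - <<'E'
from h import *
st();print(loc(state()["eef_pos"]))
plan([(tr(.0,-.065,.069),tool(TY))])
E
```

```text
t 33.4 p [ 0.407  -0.4148  0.0666] F [-0.1  0.2  0.4] w 0.803 q [-0.12  0.69  1.13  1.8  -0.7   1.12  0.99] 
R [[0.965, -0.263, -0.002], [-0.263, -0.965, 0.006], [-0.004, -0.006, -1.0]]
[ -2. -93.]
1 rows to [ 0.416 -0.388  0.069]
xyz [[2, -28, -2]]
ang [[-0.3, 0.2, -0.1]]
```

Emit:
{"api": "servo_tool", "payload": {"fingers": [0.6, 0.6, 0.6, 0.6, 0.6, 0.6, 0.6, 0.6, 0.6, 0.6, 0.6, 0.6], "xyz": [[1, 0, -3], [0, -5, 0], [0, -5, 0], [0, -5, 0], [0, -5, 0], [0, -4, 0], [0, -4, 0], [0, 0, 0], [0, 10, 0], [0, 5, -20], [0, 0, -45], [0, 0, -40]], "angular": [[0, 0, 0], [0, 0, 0], [0, 0, 0], [0, 0, 0], [0, 0, 0], [0, 0, 0], [0, 0, 0], [0, 0, 0], [0, 0, 0], [0, 0, 0], [0, 0, 0], [0, 0, 0]]}}

```text
time: 34.6
eef_pos: [0.411, -0.4053, 0.1783]
tcp_rot: [[0.964, -0.265, -0.001], [-0.265, -0.964, 0.003], [-0.002, -0.003, -1.0]]
force: [0.8, -0.1, -0.5]
grip_width: 0.801
```

Emit:
{"api": "servo_tool", "payload": {"fingers": [0.6, 0.6, 0.6, 0.6, 0.6, 0.6, 0.6, 0.6, 0.6, 0.6], "xyz": [[0, 0, -45], [0, 0, -45], [0, -40, -20], [0, -40, 0], [0, -45, 0], [0, -45, 0], [0, -45, 0], [0, -45, 0], [0, -45, 0], [0, 0, 0]], "angular": [[0, 0, 0], [0, 0, 0], [0, 0, 0], [0, 0, 0], [0, 0, 0], [0, 0, 0], [0, 0, 0], [0, 0, 0], [0, 0, 0], [0, 0, 0]]}}

```text
time: 35.6
eef_pos: [0.4938, -0.1043, 0.2882]
tcp_rot: [[0.967, -0.255, 0.001], [-0.255, -0.967, 0.005], [-0.0, -0.005, -1.0]]
force: [0.4, -0.3, 0.4]
grip_width: 0.8
```

```bash
python3 - <<'E'
from h import *
st();print(loc(state()["eef_pos"]))
for n in("scene","top"):
    p=read_camera(n)
    for k in("cover","spare_high","spare_low"):
        d=place_of(p,k);print(n,k,[(loc(e["location"]),np.round(e["location"],3),e["conf"]) for e in d][:2])
    cover(p,TC)
    cv2.imwrite(f"pics/x_{n}.png",cv2.resize(p["image"][120:310,220:420],None,fx=2,fy=2))
a=[cv2.imread(f"pics/x_{n}.png") for n in("scene","top")];cv2.imwrite("pics/s13.png",np.hstack(a))
E
```

```text
t 35.6 p [ 0.4938 -0.1043  0.2882] F [ 0.4 -0.3  0.4] w 0.800 q [-1.08  0.    1.23  1.74 -0.01  1.4  -0.1 ] 
R [[0.967, -0.255, 0.001], [-0.255, -0.967, 0.005], [-0.0, -0.005, -1.0]]
[  0.9 229.3]
scene cover [(array([-0.2, -1.9]), array([ 0.432, -0.327,  0.05 ]), 0.6)]
scene spare_high []
scene spare_low []
cover [ 0.4323 -0.3248] local [-1.1  0.4] size [113.3 110.4] yaw -15.1 z [nan nan nan]
top cover [(array([-1.9, -0.4]), array([ 0.431, -0.325,  0.048]), 0.85)]
top spare_high [(array([122.2,   1.4]), array([ 0.552, -0.356,  0.04 ]), 0.8)]
top spare_low []
cover [nan nan] local [nan nan] size [0. 0.] yaw 0.0 z [nan nan nan]
```

View pics/s13.png

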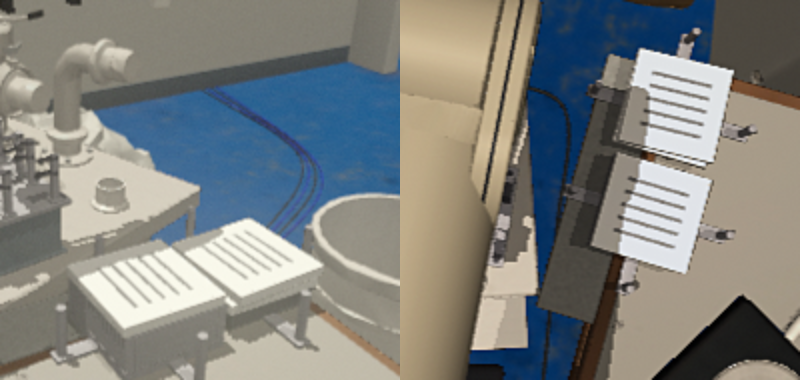

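```bash
python3 -c "
from h import *
w=pts(read_camera('scene'));m=(np.hypot(w[...,0]-TC[0],w[...,1]-TC[1])<.04)&(w[...,2]>.05);P=w[m];A=np.c_[P[:,:2]-TC,np.ones(len(P))];print('plane',np.linalg.lstsq(A,P[:,2],rcond=None)[0],len(P))
st();print(job_done())"
```

```text
plane [-0.00168615  0.00281186  0.06079048] 806
t 36.0 p [ 0.4922 -0.1115  0.2881] F [-0.   0.2 -0.1] w 0.800 q [-1.07  0.    1.24  1.74 -0.01  1.4  -0.1 ] 
R [[0.964, -0.265, 0.001], [-0.265, -0.964, 0.004], [-0.0, -0.004, -1.0]]
the job is handed in; nothing more can be done
None
```

I handed the job in at 36 s of the 210 s allowed: all four plungers are in the wash tray and the top cover closes it. The hand-in gave no verdict.

- **Plungers:** I pulled each one forward out of its clips and laid it in the tray. The last picture before closing showed all four flat on the tray floor.
- **Cover:** I slid it off the pile with the open fingers. As I backed away it was knocked about 17 mm and 15 mm off centre, so I pushed it back along each side in turn.
- **Last cover check:** it sits within about 2 mm of the tray's centre and square to it. It is also level: the tilt is about 0.003 rad and its top is at 60.8 mm.
- **Robot:** the gripper is well clear of everything and reads no contact force.
- **Spare covers:** the upper one was last placed at (122, 1) mm in the tray's frame. The stack stood at about (122, 5.5) mm at the start, so it is within the 12 mm allowed. The lower one was not detected separately, but nothing pushed against it.
- **Ferrule and nozzle:** the ferrule stands where it was in the last picture. I did not measure the nozzle again; no move went near it.
- **Checks that failed:** the network missed the spare covers in the last scene view. My outline fit of the cover failed in the last top view and gave nonsense twice earlier, when the arm hid part of it. I relied on the scene-view fit and the networks, which agreed.

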